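# Trip-test a clock movement and hold its cover over the pillars

## Task

Before this clock movement is closed, test its trip: press the steel test button on the stand so that the lever drops, then lift the lever back up until it rests on its stop again. Then pick up the brass cover plate (the one with three holes) by its rib and hold it level, about a centimetre above the movement's three pillars and not touching them, turned so that each threaded hole shows fully through its hole in the plate, ready for the screws. Finish while holding it there, still and in the gripper, and leave everything else on the bench where it is.

Things in the scene. Friction and masses are not known exactly. Their poses are not given: they have to be found in the camera images.
- stand: fixed aluminium stand, 130 mm (its x) by 230 mm (its y), 10 mm thick, on the bench, with z up. Origin: centre of its underside, on the bench. The clock movement stands on it, centred at y = -55 mm: brass plate, wheels, and three steel pillars of 12 mm diameter whose tops are 50 mm above the bench. The trip unit is at positive y: a lever at y = +25 mm and a grey housing with the test button at y = +80 mm (housing: x -44 to +16 mm, 40 mm wide, top 44 mm above the bench).
- button (a joint): travel of the test button in m: 0 out, 0.006 fully in. It is pressed straight down and springs back by itself; spring force 1 N at the start and 4 N fully in. Pressing it fully trips the lever (it tips over at about 0.004).
- button_top (a point): centre of the top of the test button, a steel cap 24 mm across that stands 8 mm out of the grey housing, 52 mm above the bench
- lever (a joint): angle of the trip lever in rad, about an axis along the stand's y. 0: set, standing up and leaning 0.15 rad towards the stand's +x against its stop. 1.25: dropped, leaning 1.1 rad from upright towards the stand's -x (the robot's side), against the other stop. It has no spring: it tips over under its own weight (50 g) either way once past upright (0.15), and stays against the stop it falls to.
- lever_tip (a point): centre of the dark steel crossbar at the lever's end, a bar 14 mm in diameter and 24 mm long along the stand's y, 60 mm from the lever's pivot; about 95 mm above the bench when set, 63 mm when dropped. The bar's two ends are free (25 mm or more beside each), so that it can be pinched end to end from above and led along its arc; a level push on its front jams. The lever's arm is 7 mm by 9 mm.
- lever_pivot (a point): point on the lever's hinge axis in the middle of the lever's width, 36 mm above the bench, fixed on the stand between two steel cheeks
- cover: the cover plate, loose, brass, 100 mm (its x) by 70 mm (its y), 5 mm thick, 0.33 kg, lying flat on the bench with z up. Three through holes of 12 mm: two at its +x end and one in the middle of its -x end. In its middle stands a rib to hold it by: 50 mm along x, 14 mm wide along y, from the plate's top (5 mm) up to 35 mm above the underside. Origin: centre of its underside.
- hole0 (a point): centre of the cover's 12 mm hole 0 at its underside, at x = 38, y = 23 mm in the cover's frame; belongs over pillar0
- hole1 (a point): centre of the cover's 12 mm hole 1 at its underside, at x = 38, y = -23 mm in the cover's frame; belongs over pillar1
- hole2 (a point): centre of the cover's 12 mm hole 2 at its underside, at x = -38, y = 0 mm in the cover's frame; belongs over pillar2
- pillar0 (a point): centre of pillar 0's top, mouth of its 4 mm threaded hole, at x = 38, y = -32 mm, z = 50 mm in the stand's frame
- pillar1 (a point): centre of pillar 1's top, mouth of its 4 mm threaded hole, at x = 38, y = -78 mm, z = 50 mm in the stand's frame
- pillar2 (a point): centre of pillar 2's top, mouth of its 4 mm threaded hole, at x = -38, y = -55 mm, z = 50 mm in the stand's frame
- disc: a bystander to leave alone: plain round brass disc 64 mm across, 5 mm thick, without holes, with a 16 mm knob 14 mm tall in its middle; origin: centre of its underside
- loupe: a bystander: black eye loupe standing on the bench, 34 mm across, 36 mm tall; origin: centre of its underside
- oilpot: a bystander: small amber glass jar, 28 mm across, 34 mm tall; origin: centre of its underside
- driver: a bystander: screwdriver 140 mm long lying on the bench; origin: under its middle
- tweezers: a bystander: steel tweezers 120 mm long lying on the bench; origin: under their middle
- casering: a bystander: steel watch-case ring, 44 mm across, 10 mm tall; origin: centre of its underside
- blower: a bystander: blue dust blower, 52 mm across, 75 mm tall, standing; origin: centre of its underside
There are look-alikes about, which are no part of the job. What is shaped like the cover but purple, turquoise or white is not meant.

How it is judged:
By the outcome, as a careful person would: the job done as asked, in the order asked, and still so for the second after the job is handed in, while the arm keeps its last pose, push and grip.
It also fails if it takes over 54 s, if anything falls off the work surface, if the arm or the gripper's body presses on something with over 40 N, if the wrist force passes 120 N, or if a joint passes its speed limit or range.

## Robot

A 6-joint arm with a two-finger parallel gripper is mounted at the origin on the work surface. World frame = base frame: x ahead of the robot, y to its left, z up, the work surface at z = 0. Lengths are in mm, angles in rad, forces in N, time in s.
With the tool pointing down it reaches from about 350 to 875 mm from the base axis. Payload 4.2 kg.
Tool frame: the origin (TCP) lies midway between the tips of the shut fingers; the grasp point (between the pads) lies 19 mm behind it; z points along the fingers, y is the direction in which the jaws open and shut (so a half turn about z gives the same grasp; the last joint's range is limited). The gripper opens to 85 mm and grips with 20 to 120 N. Pads are 22 mm wide; open, the fingers measure 114 mm over their backs; the gripper's body (76 mm by 85 mm) begins 54 mm behind the grasp point. The pads swing forward as they close: fully open they stand 13 mm farther back than shut.
Start: joints at [1.517, 0.385, 0.008, 0, -1.194, -0.259], TCP at [192.295, 594.661, 231.312] pointing down, gripper open.
Joint ranges: [-3.14, 3.14], [-1.21, 2.06], [-1.07, 1.41], [-3.16, 2.05], [-2.99, -0.16], [-3.1, 3.1]. Speed limits (rad/s): [2.79, 2.79, 3.14, 3.14, 3.14, 3.14].

## Interface

Orientations are given as a unit quaternion [x, y, z, w].
In Python, from bench import arm gives the robot as it stands. The module is installed in compiled form; this text tells all that it offers.
- The arm moves only by the tool drive_tool, never from a script. Its argument "moves" is a list that holds one entry, the list of rows, each a list of 7 numbers: the opening, from 0 (shut) to 1 (fully open), then the shift along the tool's x, y, z in m, then the turn, a rotation vector about the tool's x, y, z in rad. In form: [[[hand, dx, dy, dz, wx, wy, wz], ...]]. A call has 1 to 20 rows; each row shifts and turns the pose as measured when the row begins, along the tool's axes as they then stand; what a row does not reach is not made up. A row lasts 1/10 s, in which the tool goes at most 50 mm and 8.59 degrees, less where a joint would pass 70% of its speed; a pose out of reach is approached as far as the arm can. A call with a gripper value outside its range is refused whole. The fingers move at their own pace and stop on an object; the grip force is fixed at half the most. Time passes only in rows, so rows that do not move let the fingers close. It gives the time, the measured TCP pose, the force and the opening at its end, in the units of the state.
- arm.read_state(): the state, without advancing time (a new reading comes with each control period).
- arm.get_image(name): name is "scene" or "top"; returns (picture, depth): 400x640x3 uint8, red, green, blue; 400x640 float32, mm along the optical axis (not along the pixel's ray), 0 where there is no reading.
- arm.camera_params(name): a dict with "fov_y" (degrees; the focal length in pixels is half the picture's height over the tangent of half this angle, whatever the lens; pixels are square), "cx", "cy" (the principal point, pixels), "k1" (the pictures are not rectified: a ray, as slopes to the right and down, at radius r is drawn at 1 + k1 r^2 times it, then the intrinsics apply), "world_from_camera" (4x4, takes a point from camera to world coordinates). Camera axes: x right, y down, z forward; pixel columns grow to the right and rows downward; lengths in mm; the calibration is good to about 2 mm. A picture is of the moment at which its call begins. camera_params takes no time and is no camera call.
- arm.job_done(): hands the job in, once; it reports no verdict.
The state is a dict: "clock": time; "joints": joint angles; "joint_vel": joint speeds; "joint_efforts": joint torques, N m; "position": TCP position; "ee_rot": TCP orientation; "contact_force": force on the tool from outside, world axes, zero at the start; "wrist_torque": the same for the moment, N m; "gripper_width": finger opening in mm.
Only numpy, scipy, OpenCV 4.12 (cv2) and the standard library are available. Lean on these libraries where they do the work, as an engineer would, in place of code of your own. Each camera call takes 0.05 s, during which the arm holds its last target.

## Working session

There is one attempt and no reset: what is moved stays moved. The work goes in short steps, Python scripts to look and compute and a tool call to move; the robot and the scene stay as the last step left them, time stands still between calls to the robot, and variables do not carry over. Pictures are saved under pics/ and viewed, and the job is handed in when it is done.

Besides the shell and the picture viewer there is one more tool, called after "Request:" in YAML: its name, and indented under it one key for each argument. drive_tool: Moves the arm, as the interface text tells. Its arguments: {"type":"object","properties":{"moves":{"type":"array","items":{"type":"array","items":{"type":"array","items":{"type":"number"}}}}},"required":["moves"]}

```bash
mkdir -p pics; ls; cat > h.py <<'E'
import numpy as np, cv2
from bench import arm
def snap(n,f=None):
    im,d=arm.get_image(n)
    np.savez('pics/%s.npz'%(f or n),im=im,d=d)
    cv2.imwrite('pics/%s.png'%(f or n),im[:,:,::-1]); return im,d
def K(n):
    p=arm.camera_params(n); f=200/np.tan(np.radians(p['fov_y'])/2); return f,p
def ray(n,u,v):
    f,p=K(n); A=np.array([[f,0,p['cx']],[0,f,p['cy']],[0,0,1]])
    x,y=(u-p['cx'])/f,(v-p['cy'])/f
    a,b=x,y
    for _ in range(30):
        s=1+p['k1']*(a*a+b*b); a,b=x/s,y/s
    T=np.array(p['world_from_camera']); return T[:3,3],T[:3,:3]@np.array([a,b,1])
def onz(n,u,v,z):
    o,d=ray(n,u,v); return o+d*(z-o[2])/d[2]
def atd(n,u,v,dep):
    o,d=ray(n,u,v); return o+d*dep
def proj(n,P):
    f,p=K(n);T=np.array(p['world_from_camera']); c=T[:3,:3].T@(np.array(P)-T[:3,3]); a,b=c[:2]/c[2]; s=1+p['k1']*(a*a+b*b)
    return np.array([p['cx']+f*a*s,p['cy']+f*b*s])
E
python3 - <<'E'
from h import *
for n in('scene','top'):
    snap(n,n+'0'); print(arm.camera_params(n))
print(arm.read_state())
E
```

```text
pics
{'fov_y': 51.06897059620772, 'cx': 328.94807473349795, 'cy': 200.4699877248077, 'k1': -0.016505828711728003, 'world_from_camera': array([[-1.27804465e-01,  5.96942123e-01, -7.92039217e-01,
         1.22339970e+03],
       [ 9.91758971e-01,  6.97103773e-02, -1.07492360e-01,
         2.37621304e+01],
       [-8.95336472e-03, -7.99250002e-01, -6.00932003e-01,
         6.24245254e+02],
       [ 0.00000000e+00,  0.00000000e+00,  0.00000000e+00,
         1.00000000e+00]])}
{'fov_y': 45.64465732419181, 'cx': 319.3955875513773, 'cy': 196.9730927901617, 'k1': -0.14174343538586406, 'world_from_camera': array([[ 2.08998691e-02, -9.90571131e-01,  1.35395826e-01,
         3.66545165e+02],
       [-9.99748522e-01, -2.18078282e-02, -5.22609749e-03,
        -7.05694954e+01],
       [ 8.12951020e-03, -1.35252552e-01, -9.90777805e-01,
         1.22980109e+03],
       [ 0.00000000e+00,  0.00000000e+00,  0.00000000e+00,
         1.00000000e+00]])}
{'clock': 0.1, 'joints': array([ 1.51659936e+00,  3.85469080e-01,  6.76337145e-03, -4.38230523e-04,
       -1.19402209e+00, -2.58596733e-01]), 'joint_vel': array([ 0.00041801, -0.00293222,  0.00402396,  0.00042626,  0.00023121,
        0.00033481]), 'joint_efforts': array([-2.32892762e-04, -3.93320954e+01,  1.88928616e+01,  4.19782698e+00,
       -2.59996094e-03,  8.54279079e-06]), 'position': array([192.14750819, 594.17466204, 230.33723781]), 'ee_rot': array([ 9.87781849e-01, -1.55839805e-01, -1.04078960e-04,  9.81472643e-04]), 'contact_force': array([-0.27766539, -0.1729801 , -0.4006402 ]), 'wrist_torque': array([ 0.01196073, -0.00600164, -0.03190119]), 'gripper_width': 85.45292486290778}
```

View pics/scene0.png

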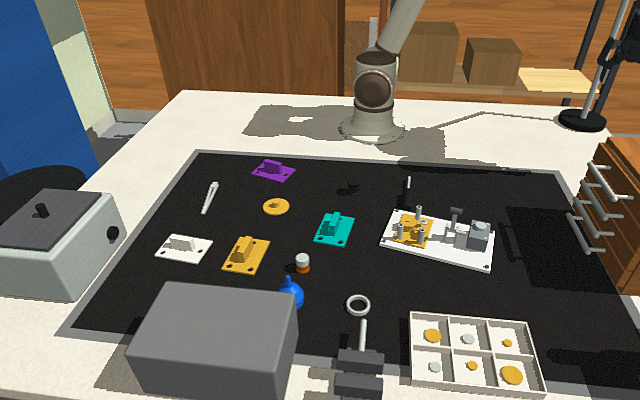

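View pics/top0.png

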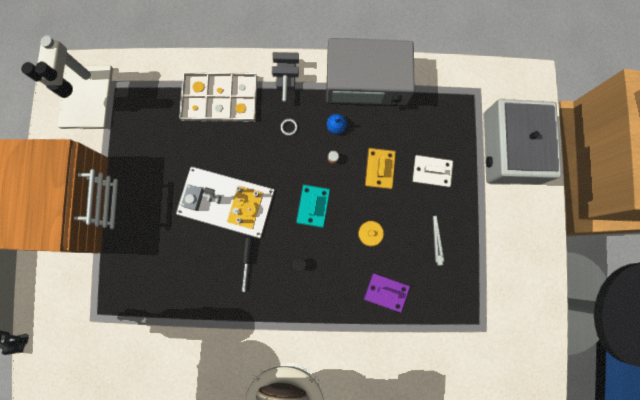

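Both views show the same things. Candidates in the top view:
- brass plate with rib (381,168)
- turquoise (313,206), white (433,170) and purple (387,292) look-alikes
- plain disc with knob (371,233)
- the movement's own brass plate (245,207)

By the description I choose the brass plate at (381,168), which is at (246,254) in the scene view. I'll check it in a close crop.

```bash
python3 - <<'E'
from h import *
t=cv2.imread('pics/top0.png'); s=cv2.imread('pics/scene0.png')
a=cv2.resize(t[140:200,350:410],(400,400),interpolation=cv2.INTER_CUBIC)
b=cv2.resize(s[225:285,215:275],(400,400),interpolation=cv2.INTER_CUBIC)
cv2.imwrite('pics/c1.png',np.hstack([a,b]))
a=cv2.resize(t[160:245,170:285],(800,592),interpolation=cv2.INTER_CUBIC)
cv2.imwrite('pics/c2.png',a)
b=cv2.resize(s[190:275,375:505],(800,523),interpolation=cv2.INTER_CUBIC)
cv2.imwrite('pics/c3.png',b)
E
```

```text
(no output)
```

View pics/c1.png

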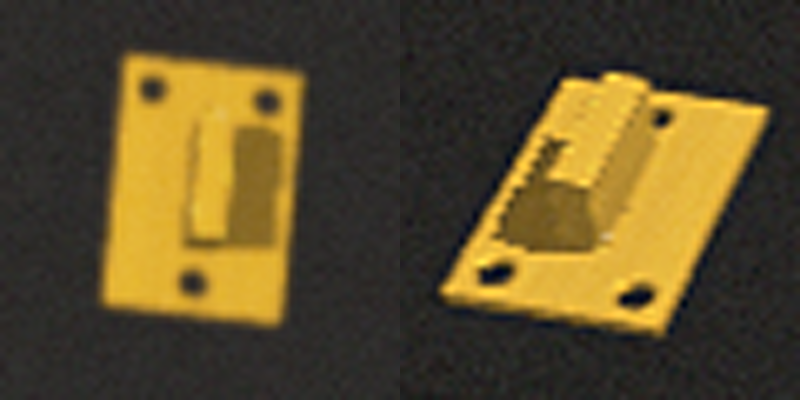

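View pics/c2.png

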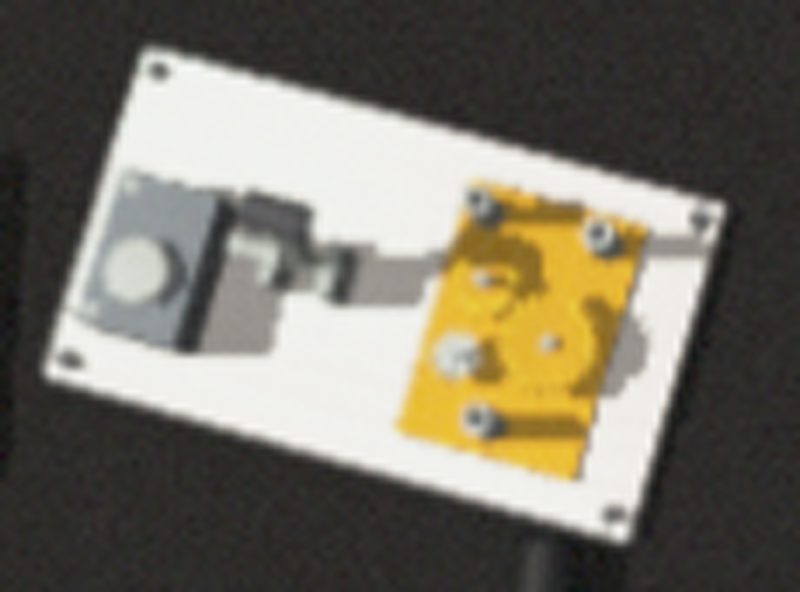

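View pics/c3.png

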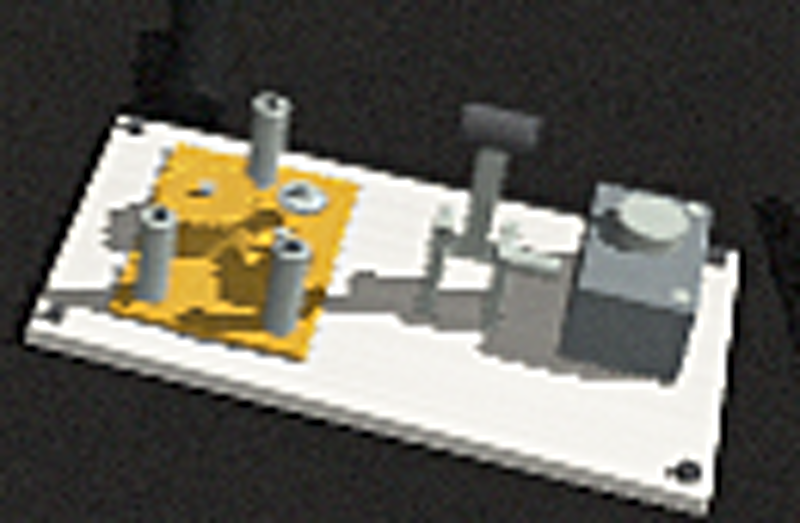

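The crops confirm it: brass, rib, two holes at the far (+x) end and one at the near end. The pillars, button cap (c2 135,270) and dark crossbar (c2 275,212) are also clear. Next I'll measure the poses from both views.

```bash
cat > m.py <<'E'
from h import *
from scipy.optimize import least_squares
t=np.load('pics/top0.npz');s=np.load('pics/scene0.npz')
def c2(X,Y): return ('top',170+(X+.5)/6.957-.5,160+(Y+.5)/6.957-.5)
def c3(X,Y): return ('scene',375+(X+.5)/6.154-.5,190+(Y+.5)/6.154-.5)
def c1(X,Y): return ('top',350+(X+.5)/6.667-.5,140+(Y+.5)/6.667-.5)
def c1s(X,Y): return ('scene',215+(X-400+.5)/6.667-.5,225+(Y+.5)/6.667-.5)
def fit(L,g):
    def R(q,P): c,s=np.cos(q[2]),np.sin(q[2]); return np.array([q[0]+c*P[0]-s*P[1],q[1]+s*P[0]+c*P[1],P[2]])
    def res(q): return np.concatenate([onz(*o,P[2])[:2]-R(q,P)[:2] for o,P in L])
    r=least_squares(res,g); return r.x,res(r.x).reshape(-1,2).round(1)
st=[(38,-32,50),(38,-78,50),(-38,-55,50),(65,115,10),(65,-115,10),(-65,-115,10),(-65,115,10),(-14,80,52)]
T=[c2(*p) for p in[(482,203),(602,236),(478,418),(145,47),(725,207),(630,543),(45,375),(135,270)]]
S=[c3(*p) for p in[(290,245),(160,215),(272,103)]]+[c3(708,500),c3(27,332),c3(122,117),c3(738,258),c3(652,210)]
S=[S[i] for i in(0,1,2,3,4,5,6,7)]
cv=[(38,23,5),(38,-23,5),(-38,0,5),(50,35,5),(50,-35,5),(-50,-35,5),(-50,35,5)]
CT=[c1(*p) for p in[(152,89),(266,100),(193,283),(124,53),(304,72),(283,326),(102,305)]]
CS=[c1s(*p) for p in[(636,296),(496,272),(662,118),(665,335),(442,295),(565,80),(770,105)]]
if __name__=='__main__':
    for nm,A,B,P,g in(('stand',T,S,st,[560,100,-.2]),('cover',CT,CS,cv,[650,-200,0])):
        for l,L in(('top',list(zip(A,P))),('scene',list(zip(B,P))),('both',list(zip(A+B,P+P)))):
            q,r=fit(L,g); print(nm,l,q.round(4),r.tolist())
    # depth at few
    for n,D,pts in(('top',t['d'],T+CT),('scene',s['d'],S+CS)):
        for p in pts:
            u,v=int(round(p[1])),int(round(p[2])); print(n,atd(n,p[1],p[2],np.median(D[v-1:v+2,u-1:u+2])).round(0))
E
python3 m.py
```

```text
stand top [ 5.151924e+02  1.686017e+02 -2.433000e-01] [[-0.2, -2.0], [-0.2, -1.4], [1.1, 0.1], [1.3, 0.3], [0.1, 0.5], [0.2, 0.2], [1.8, -0.2], [-4.2, 2.4]]
stand scene [ 5.156872e+02  1.671174e+02 -2.411000e-01] [[-1.3, -0.9], [-1.0, 0.2], [-0.8, 0.5], [1.6, -1.8], [2.5, 0.2], [2.5, 1.5], [4.7, -1.4], [-8.2, 1.7]]
stand both [ 5.154398e+02  1.678596e+02 -2.422000e-01] [[-0.5, -1.2], [-0.5, -0.7], [0.8, 0.9], [1.2, 0.9], [-0.3, 1.2], [-0.1, 1.1], [1.7, 0.6], [-4.4, 3.1], [-1.0, -1.6], [-0.7, -0.5], [-0.5, -0.3], [1.8, -2.5], [2.8, -0.5], [2.9, 0.7], [4.8, -2.2], [-8.0, 1.0]]
cover top [ 6.149675e+02 -2.348396e+02 -8.190000e-02] [[-0.2, 0.4], [0.3, 0.7], [-0.2, 0.6], [1.3, 0.6], [1.2, -1.6], [-1.7, -1.1], [-0.7, 0.6]]
cover scene [ 6.148758e+02 -2.354939e+02 -8.610000e-02] [[0.3, -0.7], [-0.3, -0.5], [-0.5, 2.1], [1.9, 1.5], [0.1, -0.9], [0.3, -1.2], [-1.9, -0.2]]
cover both [ 6.149216e+02 -2.351668e+02 -8.400000e-02] [[-0.2, 0.8], [0.4, 1.1], [-0.2, 0.8], [1.3, 1.0], [1.3, -1.2], [-1.6, -0.9], [-0.7, 0.8], [0.3, -1.1], [-0.4, -0.9], [-0.5, 1.8], [1.9, 1.0], [0.0, -1.3], [0.2, -1.4], [-1.8, -0.4]]
top [544. 126.  50.]
top [533.  82.  50.]
top [466. 124.  50.]
top [609. 267.   1.]
top [552.  43.   2.]
top [425.  74.   1.]
top [482. 298.   4.]
top [517. 252.  52.]
top [ 656. -215.    0.]
top [ 653. -261.   -2.]
top [ 578. -232.   -1.]
top [ 670. -204.    0.]
top [ 665. -276.   -1.]
top [ 561. -267.    1.]
top [ 568. -196.    1.]
scene [542. 126.  49.]
scene [533.  82.  50.]
scene [465. 123.  50.]
scene [601. 264.   3.]
scene [548.  40.   5.]
scene [428.  72.  10.]
scene [475. 297.   2.]
scene [513. 250.  52.]
scene [ 650. -219.   -0.]
scene [ 646. -264.    0.]
scene [ 573. -231.    2.]
scene [ 665. -205.    0.]
scene [ 659. -277.    2.]
scene [ 558. -269.    1.]
scene [ 561. -198.    0.]
```

```bash
python3 - <<'E'
from m import *
for k in(7,3):
    for A in (T,S,T+S):
        P=st[:k]*(2 if A is not T and A is not S else 1)
        B=A[:k] if len(A)==8 else T[:k]+S[:k]
        q,r=fit(list(zip(B,P)),[515,168,-.24]); print(k,q.round(4))
for p in(T[7],S[7]): print('btn',onz(*p,52).round(1))
# bar centre
print('bar',onz(*c2(275,212),98),onz(*c3(500,125),95))
q=np.array([515.4,167.9,-.242]);c,s=np.cos(q[2]),np.sin(q[2])
R=np.array([[c,-s],[s,c]])
for b in(onz(*T[7],52)[:2],onz(*S[7],52)[:2]): print(R.T@(b-q[:2]))
for P in([9,25],[-53.5,25],[0,25],[-14,80]): print(P,q[:2]+R@P)
E
```

```text
7 [ 5.159306e+02  1.682582e+02 -2.490000e-01]
7 [ 5.171196e+02  1.668695e+02 -2.521000e-01]
7 [ 5.165249e+02  1.675639e+02 -2.505000e-01]
3 [ 5.167070e+02  1.674891e+02 -2.657000e-01]
3 [ 5.151889e+02  1.670399e+02 -2.509000e-01]
3 [ 5.159471e+02  1.672661e+02 -2.583000e-01]
btn [516.7 252.   52. ]
btn [513.  249.8  52. ]
bar [532.26813928 190.9662308   98.        ] [527.54168369 189.86281117  95.        ]
[-18.91806472  81.95815406]
[-21.94727167  78.98618017]
[9, 25] [530.12886629 190.01471225]
[-53.5, 25] [469.45007708 204.99251385]
[0, 25] [521.39112064 192.17151568]
[-14, 80] [520.97953727 248.92387774]
```

```bash
cat > plan.py <<'E'
import sys
from h import *
from scipy.spatial.transform import Rotation as Ro
def state():
    s=arm.read_state(); return np.array(s['position']),Ro.from_quat(s['ee_rot']),s
def down(yaw): # tool x at yaw, z down
    return Ro.from_matrix([[np.cos(yaw),np.sin(yaw),0],[np.sin(yaw),-np.cos(yaw),0],[0,0,-1]])
def plan(wps,hand,N=20,step=45.,ang=.14):
    p,R,s=state(); print('now',p.round(1),'yaw',round(float(np.arctan2(*R.as_matrix()[[1,0],0])),3),'F',np.round(s['contact_force'],1),'w',round(s['gripper_width'],1),'t',round(s['clock'],2))
    rows=[]
    for w in wps:
        tp=np.array(w[:3]);TR=down(w[3]); stp=w[4] if len(w)>4 else step
        for _ in range(60):
            d=tp-p; e=(R.inv()*TR).as_rotvec()
            k=max(np.linalg.norm(d)/stp,np.linalg.norm(e)/ang)
            if k<0.02: break
            f=1/np.ceil(k) 
            r=[hand]+list(np.round(R.inv().apply(d*f)/1000,4)+0)+list(np.round(e*f,3)+0)
            rows.append([round(float(x),4) for x in r]); p=p+R.apply(np.array(r[1:4])*1000); R=R*Ro.from_rotvec(r[4:])
    print(len(rows)); print(str(rows[:N]).replace(' ',''))
E
python3 -c "
from plan import *
plan([(515,251,200,-1.6),(515,251,75,-1.6)],0)"
```

```text
now [192.1 594.2 230.3] yaw -0.313 F [-0.3 -0.2 -0.4] w 85.5 t 0.1
14
[[0.0,0.0375,0.0206,0.0028,0.0,0.0,0.117],[0.0,0.0397,0.0161,0.0028,0.0,0.0,0.117],[0.0,0.0413,0.0114,0.0028,0.0,0.0,0.117],[0.0,0.0423,0.0065,0.0028,0.0,0.0,0.117],[0.0,0.0428,0.0015,0.0028,0.0,0.0,0.117],[0.0,0.0427,-0.0035,0.0028,0.0,0.0,0.117],[0.0,0.042,-0.0085,0.0028,0.0,0.0,0.117],[0.0,0.0407,-0.0133,0.0028,0.0,0.0,0.117],[0.0,0.0389,-0.018,0.0028,0.0,-0.001,0.117],[0.0,0.0365,-0.0224,0.0028,0.0,0.0,0.117],[0.0,0.0337,-0.0265,0.0028,0.001,-0.001,0.117],[0.0,0.0,0.0,0.0417,0.0,0.0,0.0],[0.0,0.0,0.0,0.0416,0.0,0.0,0.0],[0.0,0.0,0.0,0.0417,0.0,0.0,0.0]]
```

Request:
drive_tool:
  moves:
    - [[0,0.0375,0.0206,0.003,0,0,0.117],[0,0.0397,0.016,0.003,0,0,0.117],[0,0.0413,0.0114,0.003,0,0,0.117],[0,0.0423,0.0065,0.003,0,0,0.117],[0,0.0428,0.0015,0.003,0,0,0.117],[0,0.0427,-0.0035,0.003,0,0,0.117],[0,0.042,-0.0085,0.003,0,0,0.117],[0,0.041,-0.013,0.003,0,0,0.117],[0,0.039,-0.018,0.003,0,0,0.117],[0,0.0365,-0.022,0.003,0,0,0.117],[0,0.034,-0.0265,0.003,0,0,0.117]]

```text
clock: 1.2
position: [513.4, 232.9, 191.8]
ee_rot: [-0.681, 0.732, -0.001, -0.005]
contact_force: [1.5, 0.8, -1.1]
gripper_width: -0.1
```

```bash
python3 -c "
from plan import *
plan([(515,251,75,-1.6)],0)"
```

```text
now [513.4 232.9 191.8] yaw -1.642 F [ 1.5  0.8 -1.1] w -0.1 t 1.2
3
[[0.0,-0.0064,-0.0003,0.0389,0.002,-0.003,-0.014],[0.0,-0.0063,-0.0003,0.0389,0.001,-0.003,-0.014],[0.0,-0.0061,-0.0003,0.0389,0.002,-0.002,-0.014]]
```

Request:
drive_tool:
  moves:
    - [[0,-0.0064,0,0.039,0.002,-0.003,-0.014],[0,-0.0063,0,0.039,0.001,-0.003,-0.014],[0,-0.006,0,0.03,0.002,-0.002,-0.014],[0,0,0,0,0,0,0]]

```text
clock: 1.6
position: [518.5, 245.0, 80.1]
ee_rot: [-0.692, 0.722, -0.0, 0.001]
contact_force: [-1.1, 0.2, -0.6]
gripper_width: -0.2
```

```bash
python3 - <<'E'
from plan import *
plan([(515,251,54,-1.6)],0)
im,d=snap('scene','s1'); im2,_=snap('top','t1')
a=cv2.resize(im[190:275,375:505],(640,418),interpolation=cv2.INTER_CUBIC)[:,:,::-1]
cv2.imwrite('pics/s1c.png',a)
cv2.imwrite('pics/t1c.png',cv2.resize(im2[160:245,170:285],(640,473),interpolation=cv2.INTER_CUBIC)[:,:,::-1])
E
```

```text
now [518.5 245.   80.1] yaw -1.613 F [-1.1  0.2 -0.6] w -0.2 t 1.6
1
[[0.0,-0.0059,0.0038,0.0261,-0.001,0.0,-0.013]]
```

View pics/s1c.png

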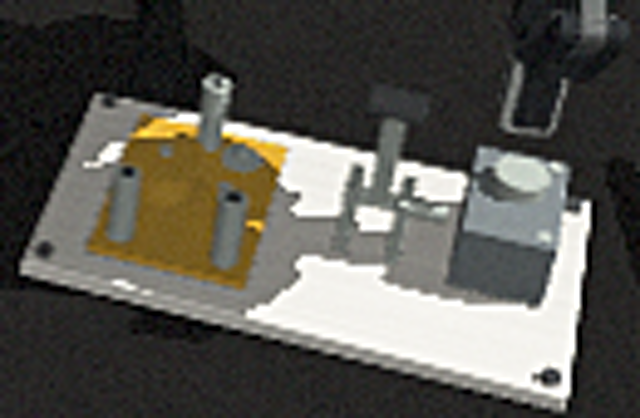

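The fingertips (crop 532,130) hang above the button cap (520,175). I'll centre them and press.

Request:
drive_tool:
  moves:
    - [[0,-0.006,0.0035,0.01,0,0,0],[0,-0.001,0,0.01,0,0,0],[0,0,0,0.006,0,0,0],[0,0,0,0.004,0,0,0],[0,0,0,0.003,0,0,0]]

```text
clock: 2.2
position: [520.6, 257.6, 55.3]
ee_rot: [-0.693, 0.721, -0.002, 0.011]
contact_force: [-0.2, -0.3, 0.1]
gripper_width: -0.1
```

Request:
drive_tool:
  moves:
    - [[0,0.005,0.004,0,0,0,0],[0,0,0,0,0,0,0]]

```text
clock: 2.4
position: [515.9, 252.1, 54.8]
ee_rot: [-0.693, 0.721, -0.002, 0.01]
contact_force: [-1.1, 0.6, 0.3]
gripper_width: 0.0
```

```bash
python3 - <<'E'
from plan import *
plan([(515,251,46,-1.6)],0)
E
```

```text
now [515.9 252.1  54.8] yaw -1.61 F [-1.1  0.6  0.3] w 0.0 t 2.4
1
[[0.0,0.0013,0.001,0.0088,-0.017,0.012,-0.01]]
```

Request:
drive_tool:
  moves:
    - [[0,0.001,0.001,0.004,0,0,0],[0,0,0,0.004,0,0,0],[0,0,0,0.003,0,0,0],[0,0,0,0.002,0,0,0],[0,0,0,0.001,0,0,0],[0,0,0,0,0,0,0]]

```text
clock: 3.0
position: [515.6, 251.5, 46.8]
ee_rot: [-0.694, 0.72, -0.003, 0.011]
contact_force: [-2.2, -0.8, 3.5]
gripper_width: -0.1
```

Request:
drive_tool:
  moves:
    - [[0,0,0,0.003,0,0,0],[0,0,0,0.002,0,0,0],[0,0,0,0.002,0,0,0]]

```text
clock: 3.3
position: [515.7, 251.6, 45.9]
ee_rot: [-0.695, 0.719, -0.004, 0.011]
contact_force: [-5.6, -1.7, 15.0]
gripper_width: -0.3
```

```bash
python3 - <<'E'
from plan import *
plan([(515,251,46,-1.6)],0)
im,d=snap('scene','s2')
a=cv2.resize(im[190:275,375:505],(640,418),interpolation=cv2.INTER_CUBIC)[:,:,::-1]
cv2.imwrite('pics/s2c.png',a)
E
```

```text
now [515.7 251.6  45.9] yaw -1.605 F [-5.6 -1.7 15. ] w -0.3 t 3.3
1
[[0.0,0.0006,0.0007,-0.0002,-0.021,0.011,-0.005]]
```

View pics/s2c.png

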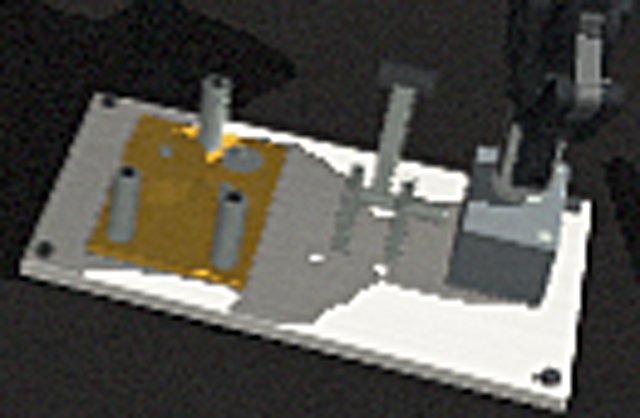

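The button is fully in (15 N on its stop), and the crossbar has risen to (405,75), so the lever is tipping. I'll back off upward and look again.

Request:
drive_tool:
  moves:
    - [[0,0,0,-0.001,0,0,0],[0,0,0,-0.005,0,0,0],[0,0,0,-0.02,0,0,0],[0.6,0,0,-0.04,-0.02,0.01,0],[0.6,0,0,-0.04,0,0,0]]

```text
clock: 3.85
position: [511.0, 248.5, 147.8]
ee_rot: [-0.694, 0.72, 0.001, -0.007]
contact_force: [0.8, 0.9, 0.6]
gripper_width: 28.4
```

```bash
python3 - <<'E'
from plan import *
plan([(515,251,46,-1.6)],0)
for n,b in(('scene',(190,275,375,505)),('top',(160,245,170,285))):
    im,d=snap(n,n+'3')
    a=cv2.resize(im[b[0]:b[1],b[2]:b[3]],(640,int(640*85/(b[3]-b[2]))),interpolation=cv2.INTER_CUBIC)[:,:,::-1]
    cv2.imwrite('pics/%s3c.png'%n,a)
E
```

```text
now [511.  248.5 147.8] yaw -1.606 F [0.8 0.9 0.6] w 28.4 t 3.85
3
[[0.0,-0.0012,-0.0017,0.0339,0.004,-0.003,-0.002],[0.0,-0.0011,-0.0016,0.0339,0.004,-0.003,-0.002],[0.0,-0.001,-0.0014,0.034,0.004,-0.003,-0.002]]
```

View pics/scene3c.png

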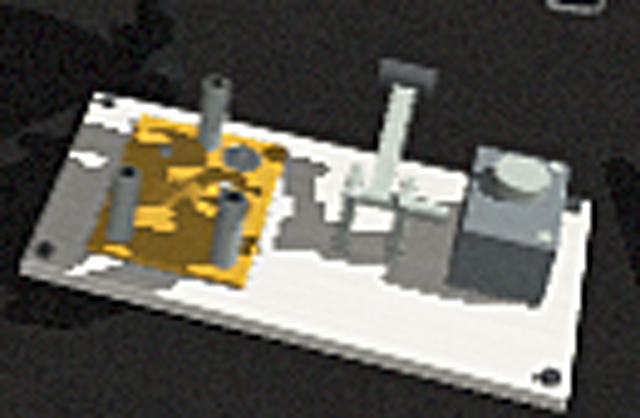

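View pics/top3c.png

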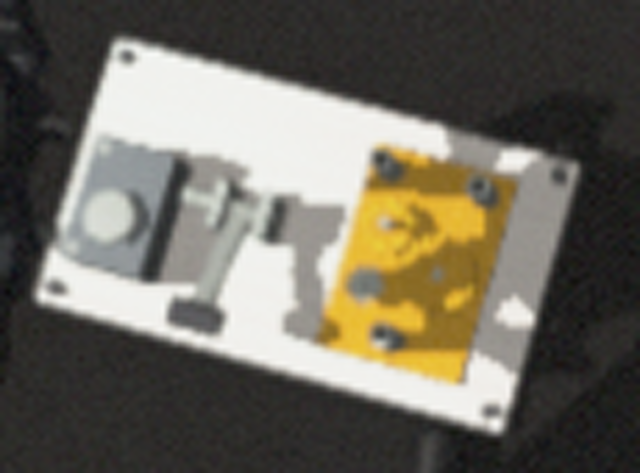

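The lever has dropped: the crossbar is at top crop (196,315) and scene crop (408,73). I'll measure it to get the arc.

```bash
python3 - <<'E'
from plan import *
q=np.array([516.2,167.4,-.253]);c,s=np.cos(q[2]),np.sin(q[2]);R=np.array([[c,-s],[s,c]])
u,v=170+196.5/5.565-.5,160+315/5.565-.5
a=onz('top',u,v,69)
D=np.load('pics/top3.npz')['d']; print(atd('top',u,v,np.median(D[int(v)-1:int(v)+3,int(u)-1:int(u)+3])))
u2,v2=375+408/4.923-.5,190+73/4.923-.5
b=onz('scene',u2,v2,64)
D=np.load('pics/scene3.npz')['d']; print(atd('scene',u2,v2,np.median(D[int(v2)-1:int(v2)+2,int(u2)-1:int(u2)+2])))
for p in(a,b): print(p.round(1),(R.T@(p[:2]-q[:2])).round(1))
for ph in(1.1,.9,.6,.3,0,-.15): 
    print(ph,(q[:2]+R@np.array([-60*np.sin(ph),25])).round(1),36+60*np.cos(ph))
E
```

```text
[471.25910489 204.91808167  69.55438322]
[471.98806083 203.79831394  68.22670308]
[471.3 205.   69. ] [-52.9  25.2]
[466.3 205.2  64. ] [-57.8  24.1]
1.1 [470.7 205. ] 63.21576728553464
0.9 [477.  203.4] 73.29659809623986
0.6 [489.7 200.1] 85.5201368945807
0.3 [505.3 196. ] 93.32018934753636
0 [522.5 191.6] 96.0
-0.15 [531.1 189.4] 95.32626467616254
```

```bash
python3 - <<'E'
from plan import *
plan([(470.7,205,130,-.253)],0.7)
E
```

```text
now [514.3 250.7 153. ] yaw -1.605 F [0.9 0.9 0.2] w 43.1 t 3.95
10
[[0.7,0.0047,0.0042,0.0023,0.0,0.0,-0.135],[0.7,0.0041,0.0048,0.0023,0.0,0.0,-0.135],[0.7,0.0034,0.0053,0.0023,0.0,0.0,-0.135],[0.7,0.0027,0.0057,0.0023,0.0,0.0,-0.135],[0.7,0.0019,0.006,0.0023,0.0,0.0,-0.135],[0.7,0.0011,0.0062,0.0023,0.0,0.0,-0.135],[0.7,0.0002,0.0063,0.0023,0.0,0.0,-0.136],[0.7,-0.0007,0.0063,0.0023,0.0,0.0,-0.135],[0.7,-0.0015,0.0062,0.0023,0.001,0.0,-0.136],[0.7,-0.0023,0.0059,0.0024,0.0,0.001,-0.135]]
```

Request:
drive_tool:
  moves:
    - [[0.7,0.0047,0.0042,0.002,0,0,-0.135],[0.7,0.004,0.0048,0.002,0,0,-0.135],[0.7,0.0034,0.0053,0.002,0,0,-0.135],[0.7,0.0027,0.0057,0.002,0,0,-0.135],[0.7,0.002,0.006,0.002,0,0,-0.135],[0.7,0.001,0.006,0.002,0,0,-0.135],[0.7,0,0.006,0.002,0,0,-0.135],[0.7,-0.0007,0.006,0.002,0,0,-0.135],[0.7,-0.0015,0.006,0.002,0,0,-0.135],[0.7,-0.002,0.005,0.002,0,0,-0.1],[0.7,0,0,0,0,0,0]]

```text
clock: 5.05
position: [468.5, 202.5, 122.6]
ee_rot: [0.993, -0.12, -0.005, 0.002]
contact_force: [0.6, 0.7, 0.7]
gripper_width: 59.9
```

```bash
python3 - <<'E'
from plan import *
plan([(470.7,205,85,-.253,25)],0.7)
E
```

```text
now [468.5 202.5 122.6] yaw -0.24 F [0.6 0.7 0.7] w 59.9 t 5.05
2
[[0.7,0.0009,-0.0016,0.0188,0.003,0.004,0.006],[0.7,0.0009,-0.0015,0.0187,0.003,0.005,0.007]]
```

Request:
drive_tool:
  moves:
    - [[0.7,0.001,-0.0016,0.015,0.003,0.004,0.006],[0.7,0.001,-0.001,0.015,0.003,0.004,0.006],[0.7,0,0,0,0,0,0],[0.7,0,0,0,0,0,0]]

```text
clock: 5.45
position: [471.6, 205.1, 90.6]
ee_rot: [0.992, -0.13, -0.0, -0.0]
contact_force: [-0.2, -0.7, 0.4]
gripper_width: 59.5
```

```bash
python3 - <<'E'
from plan import *
plan([(470.7,205,51,-.253,12)],0.7)
E
```

```text
now [471.6 205.1  90.6] yaw -0.261 F [-0.2 -0.7  0.4] w 59.5 t 5.45
4
[[0.7,-0.0002,0.0001,0.0099,0.0,0.0,-0.002],[0.7,-0.0002,0.0001,0.0099,0.0,0.0,-0.002],[0.7,-0.0002,0.0,0.0099,0.0,0.0,-0.002],[0.7,-0.0003,0.0001,0.0099,0.0,0.001,-0.002]]
```

Request:
drive_tool:
  moves:
    - [[0.7,0,0,0.01,0,0,0],[0.7,0,0,0.01,0,0,0],[0.7,0,0,0.01,0,0,0],[0.7,0,0,0.008,0,0,0],[0.7,0,0,0,0,0,0],[0.7,0,0,0,0,0,0]]

```text
clock: 6.05
position: [472.4, 205.7, 50.0]
ee_rot: [0.991, -0.131, 0.0, -0.001]
contact_force: [0.2, 0.0, 0.2]
gripper_width: 59.6
```

```bash
python3 - <<'E'
from plan import *
plan([(470.7,205,50,-.253,12)],0.7)
for n,b in(('scene',(170,275,375,505)),):
    im,d=snap(n,n+'4')
    a=cv2.resize(im[b[0]:b[1],b[2]:b[3]],None,fx=5,fy=5,interpolation=cv2.INTER_CUBIC)[:,:,::-1]
    cv2.imwrite('pics/%s4c.png'%n,a)
E
```

```text
now [472.4 205.7  50. ] yaw -0.262 F [0.2 0.  0.2] w 59.6 t 6.05
1
[[0.7,-0.0015,0.0011,0.0,-0.001,0.0,-0.009]]
```

View pics/scene4c.png

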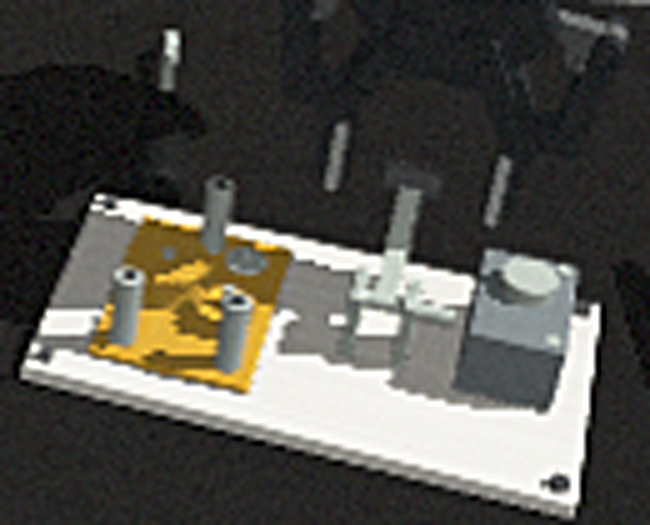

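The fingers (crop 335,155 and 497,190) straddle the crossbar (412,175). Closing.

Request:
drive_tool:
  moves:
    - [[0,-0.001,0.0005,0,0,0,0],[0,0,0,0,0,0,0],[0,0,0,0,0,0,0],[0,0,0,0,0,0,0],[0,0,0,0,0,0,0]]

```text
clock: 6.6
position: [471.4, 204.9, 51.3]
ee_rot: [0.991, -0.13, 0.001, -0.001]
contact_force: [0.4, -0.8, -0.9]
gripper_width: 22.5
```

```bash
cat > arc.py <<'E'
from plan import *
import sys
q=np.array([516.2,167.4,-.253]);c,s=np.cos(q[2]),np.sin(q[2]);R2=np.array([[c,-s],[s,c]])
off=float(sys.argv[1]); 
W=[]
for ph in map(float,sys.argv[2:]):
    xy=q[:2]+R2@np.array([-60*np.sin(ph),25]); W.append((*xy,36+60*np.cos(ph)-off,-.253,10))
p=state()[0]; l=R2.T@(p[:2]-q[:2]); print('stand xy',l.round(1),'phi',round(float(np.arctan2(-l[0],p[2]+off-36)),3),'r',round(float(np.hypot(l[0],p[2]+off-36)),1))
plan(W,0)
E
python3 arc.py 12 1.1 1.0 .9 .8 .7 .6 .5
```

```text
stand xy [-52.8  25.1] phi 1.094 r 59.4
now [471.4 204.9  51.3] yaw -0.262 F [ 0.4 -0.8 -0.9] w 22.5 t 6.6
7
[[0.0,-0.0007,0.0001,0.0001,-0.002,-0.001,-0.009],[0.0,0.003,0.0,-0.0052,0.0,0.0,0.0],[0.0,0.0035,0.0,-0.0049,0.0,0.0,0.0],[0.0,0.004,0.0,-0.0045,0.0,0.0,0.0],[0.0,0.0044,0.0,-0.0041,0.0,0.0,0.0],[0.0,0.0047,0.0,-0.0036,0.0,0.0,0.0],[0.0,0.0051,0.0,-0.0032,0.0,0.0,0.0]]
```

Request:
drive_tool:
  moves:
    - [[0,0.003,0,-0.0052,0,0,0],[0,0.0035,0,-0.005,0,0,0],[0,0.004,0,-0.0045,0,0,0]]

```text
clock: 6.9
position: [480.2, 202.4, 63.8]
ee_rot: [0.991, -0.131, -0.001, -0.001]
contact_force: [0.8, 3.8, -10.3]
gripper_width: 22.1
```

```bash
python3 arc.py 12 .8 .7 .6 .5 .4 .3
```

```text
stand xy [-43.6  24.9] phi 0.831 r 59.0
now [480.2 202.4  63.8] yaw -0.263 F [  0.8   3.8 -10.3] w 22.1 t 6.9
6
[[0.0,0.0006,-0.0001,-0.002,-0.001,0.003,-0.01],[0.0,0.0044,0.0,-0.0041,0.0,0.0,0.0],[0.0,0.0047,0.0,-0.0036,0.0,0.0,0.0],[0.0,0.0052,0.0,-0.0032,0.0,0.0,0.0],[0.0,0.0054,0.0,-0.0026,0.0,0.0,0.0],[0.0,0.0056,0.0,-0.002,0.0,0.0,0.0]]
```

Following the arc well, with low force.

Request:
drive_tool:
  moves:
    - [[0,0.0048,0,-0.005,0,0,0],[0,0.0047,0,-0.0036,0,0,0],[0,0.0052,0,-0.0032,0,0,0],[0,0.0054,0,-0.0026,0,0,0]]

```text
clock: 7.3
position: [499.2, 197.4, 77.6]
ee_rot: [0.991, -0.132, -0.004, -0.001]
contact_force: [1.8, 4.9, -11.7]
gripper_width: 22.2
```

```bash
python3 arc.py 12 .4 .3 .2 .1 0 -.1 -.15
```

```text
stand xy [-23.9  24.8] phi 0.42 r 58.7
now [499.2 197.4  77.6] yaw -0.265 F [  1.8   4.9 -11.7] w 22.2 t 7.3
7
[[0.0,0.0006,-0.0002,-0.0017,0.0,0.007,-0.012],[0.0,0.0056,0.0,-0.0021,0.0,0.0,0.0],[0.0,0.0058,0.0,-0.0014,0.0,0.0,0.0],[0.0,0.0059,0.0,-0.0009,0.0,0.0,0.0],[0.0,0.006,0.0,-0.0003,0.0,0.0,0.0],[0.0,0.006,0.0,0.0003,0.0,0.0,0.0],[0.0,0.003,0.0,0.0003,0.0,0.0,0.0]]
```

Request:
drive_tool:
  moves:
    - [[0,0.006,0,-0.0035,0,0.003,0],[0,0.0058,0,-0.0014,0,0.003,0],[0,0.0059,0,-0.0009,0,0,0],[0,0.006,0,-0.0003,0,0,0],[0,0.006,0,0.0003,0,0,0]]

```text
clock: 7.8
position: [528.8, 189.8, 84.3]
ee_rot: [0.991, -0.132, -0.001, -0.0]
contact_force: [-3.5, 4.6, -5.8]
gripper_width: 20.8
```

```bash
python3 arc.py 12 -.1 -.15
```

```text
stand xy [ 6.6 24.8] phi -0.11 r 60.6
now [528.8 189.8  84.3] yaw -0.265 F [-3.5  4.6 -5.8] w 20.8 t 7.8
2
[[0.0,-0.0006,-0.0002,0.0006,-0.001,0.003,-0.012],[0.0,0.0029,0.0,0.0003,0.0,0.0,0.0]]
```

Request:
drive_tool:
  moves:
    - [[0,0.002,0,0.0005,0,0,0],[0,0.002,0,0.0003,0,0,0],[0,0,0,0,0,0,0]]

```text
clock: 8.1
position: [533.1, 188.6, 84.0]
ee_rot: [0.991, -0.133, -0.002, -0.001]
contact_force: [-1.7, 4.9, -9.3]
gripper_width: 20.0
```

```bash
python3 arc.py 12 -.15; python3 - <<'E'
from h import *
n,b='scene',(170,275,375,505)
im,d=snap(n,n+'5')
cv2.imwrite('pics/scene5c.png',cv2.resize(im[b[0]:b[1],b[2]:b[3]],None,fx=5,fy=5,interpolation=cv2.INTER_CUBIC)[:,:,::-1])
E
```

```text
stand xy [11.1 24.8] phi -0.182 r 61.0
now [533.1 188.6  84. ] yaw -0.267 F [-1.7  4.9 -9.3] w 20.0 t 8.1
1
[[0.0,-0.0021,-0.0002,0.0007,-0.001,0.004,-0.014]]
```

View pics/scene5c.png

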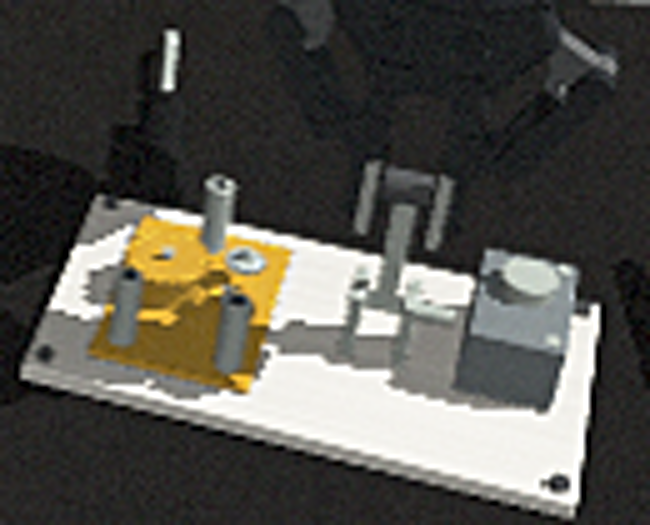

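```bash
python3 - <<'E'
from h import *
q=np.array([516.2,167.4,-.253]);c,s=np.cos(q[2]),np.sin(q[2]);R2=np.array([[c,-s],[s,c]])
for ph in(1.1,.5,.3,.1,0,-.1,-.15):
    P=[*(q[:2]+R2@np.array([-60*np.sin(ph),25])),36+60*np.cos(ph)]; print(ph,proj('scene',P).round(1),((proj('scene',P)-[375,170])*5).round(0))
d=np.load('pics/scene5.npz')['d']
for y in range(203,216): print(y,atd('scene',456.5,y,d[y,456]).round(0), atd('scene',457.5,y,d[y,457]).round(0))
E
```

```text
1.1 [457.5 205.8] [412. 179.]
0.5 [457.9 203. ] [414. 165.]
0.3 [457.5 204.2] [413. 171.]
0.1 [456.9 206.5] [410. 182.]
0 [456.5 208. ] [408. 190.]
-0.1 [456.  209.8] [405. 199.]
-0.15 [455.8 210.8] [404. 204.]
203 [375. 224.   0.] [372. 227.  -2.]
204 [516. 191. 101.] [517. 193. 102.]
205 [521. 191. 103.] [520. 193. 102.]
206 [522. 191. 101.] [523. 192. 102.]
207 [524. 191. 100.] [525. 193. 100.]
208 [524. 191.  98.] [524. 193.  98.]
209 [528. 191.  98.] [529. 192.  99.]
210 [525. 192.  93.] [524. 194.  93.]
211 [523. 193.  89.] [522. 195.  88.]
212 [522. 193.  86.] [522. 195.  86.]
213 [523. 194.  84.] [523. 196.  84.]
214 [524. 194.  82.] [523. 196.  81.]
215 [523. 195.  78.] [424. 221.   2.]
```

```bash
python3 - <<'E'
from h import *
for f in('scene0','scene5'):
    d=np.load('pics/%s.npz'%f)['d']
    print(f)
    for y in range(203,220): print(y,*[atd('scene',x,y,d[y,x]).round(0) for x in(452,456,459)])
d=np.load('pics/scene5.npz')['d']
for y in range(203,220,2): print(y,*[atd('scene',x,y,d[y,x]).round(0) for x in(448,449,461,462,463,464)])
E
```

```text
scene0
203 [377. 213.   1.] [373. 224.  -1.] [373. 231.  -1.]
204 [381. 213.   1.] [380. 223.   1.] [379. 230.   1.]
205 [384. 213.  -0.] [384. 222.   1.] [381. 230.  -1.]
206 [389. 212.   0.] [387. 222.  -0.] [388. 229.   1.]
207 [529. 181. 103.] [389. 222.  -1.] [391. 228.   1.]
208 [531. 181. 102.] [531. 189. 102.] [530. 195. 102.]
209 [534. 181. 101.] [531. 189. 100.] [531. 195. 101.]
210 [534. 181.  99.] [534. 189. 100.] [533. 195. 100.]
211 [534. 181.  96.] [536. 189.  99.] [537. 194. 100.]
212 [535. 182.  95.] [537. 189.  97.] [540. 194. 100.]
213 [536. 182.  93.] [538. 189.  95.] [538. 195.  96.]
214 [421. 209.   1.] [536. 190.  91.] [539. 195.  94.]
215 [423. 209.  -1.] [533. 191.  86.] [421. 225.  -0.]
216 [531. 184.  81.] [533. 192.  84.] [426. 224.   0.]
217 [530. 185.  78.] [533. 192.  81.] [430. 224.   1.]
218 [530. 185.  75.] [533. 193.  78.] [432. 224.  -1.]
219 [528. 186.  71.] [442. 215.   3.] [439. 223.   2.]
scene5
203 [515. 182. 102.] [375. 223.   0.] [374. 230.   0.]
204 [517. 182. 101.] [516. 190. 101.] [379. 230.   1.]
205 [521. 182. 102.] [521. 190. 103.] [52
[... 1040 characters left out ...]
199. 102.] [546. 196. 117.] [546. 198. 117.] [547. 199. 119.]
209 [538. 172. 104.] [541. 173. 106.] [546. 195. 112.] [546. 197. 112.] [547. 198. 113.] [547. 200. 114.]
211 [541. 172. 101.] [542. 174. 102.] [547. 195. 108.] [546. 198. 107.] [547. 199. 109.] [544. 202. 106.]
213 [539. 173.  94.] [540. 175.  95.] [545. 197. 102.] [546. 199. 103.] [1223.   24.  624.] [545. 203. 102.]
215 [539. 174.  89.] [424. 202.  -1.] [549. 197.  99.] [547. 199.  98.] [543. 202.  95.] [545. 203.  97.]
217 [434. 198.   1.] [432. 201.  -0.] [548. 198.  94.] [548. 200.  94.] [545. 203.  91.] [544. 205.  91.]
219 [438. 198.  -1.] [440. 200.   0.] [547. 199.  87.] [436. 230.   0.] [437. 232.   1.] [434. 235.  -1.]
```

The depth shows the crossbar at x≈521, about 10 mm short of set and just about upright. The bar has rolled back in the pads. I'll turn the tool itself about the pivot, leaning towards +x, so the grip carries the lever over.

Request:
drive_tool:
  moves:
    - [[0,0.0045,0,0.001,0,-0.08,0],[0,0.0045,0,0.001,0,-0.08,0],[0,0,0,0,0,0,0]]

```text
clock: 8.45
position: [539.7, 187.1, 81.5]
ee_rot: [0.988, -0.13, -0.085, -0.012]
contact_force: [-1.6, 4.2, -6.6]
gripper_width: 19.7
```

```bash
cat > bar.py <<'E'
from plan import *
import sys
f=sys.argv[1]
q=np.array([516.2,167.4,-.253]);c,s=np.cos(q[2]),np.sin(q[2]);R2=np.array([[c,-s],[s,c]])
p,R,s_=state(); print('stand',(R2.T@(p[:2]-q[:2])).round(1),'z',p[2].round(1),'zaxis',R.as_matrix()[:,2].round(3),'F',np.round(s_['contact_force'],1),'w',s_['gripper_width'],s_['clock'])
im,d=snap('scene',f)
for y in range(204,216): print(y,*[atd('scene',x,y,d[y,x]).round(0) for x in(453,456,459)])
cv2.imwrite('pics/%sc.png'%f,cv2.resize(im[170:275,375:505],None,fx=5,fy=5,interpolation=cv2.INTER_CUBIC)[:,:,::-1])
E
python3 bar.py s6
```

```text
stand [17.8 25. ] z 81.5 zaxis [-0.164  0.045 -0.985] F [-1.6  4.2 -6.6] w 19.742952292632978 8.45
204 [380. 215.   0.] [379. 223.  -0.] [378. 230.   0.]
205 [386. 215.   1.] [385. 222.   2.] [383. 229.   1.]
206 [523. 184. 101.] [387. 222.   0.] [389. 228.   2.]
207 [527. 183. 102.] [528. 189. 102.] [524. 196. 100.]
208 [532. 183. 103.] [529. 189. 101.] [531. 194. 103.]
209 [532. 183. 100.] [533. 188. 101.] [534. 194. 103.]
210 [534. 183.  99.] [534. 189.  99.] [533. 195. 100.]
211 [532. 184.  95.] [534. 189.  97.] [534. 195.  98.]
212 [533. 184.  93.] [535. 189.  95.] [536. 195.  97.]
213 [529. 185.  88.] [535. 190.  93.] [538. 195.  96.]
214 [530. 185.  86.] [530. 191.  86.] [534. 196.  90.]
215 [531. 186.  84.] [529. 192.  83.] [422. 225.   0.]
```

View pics/s6c.png

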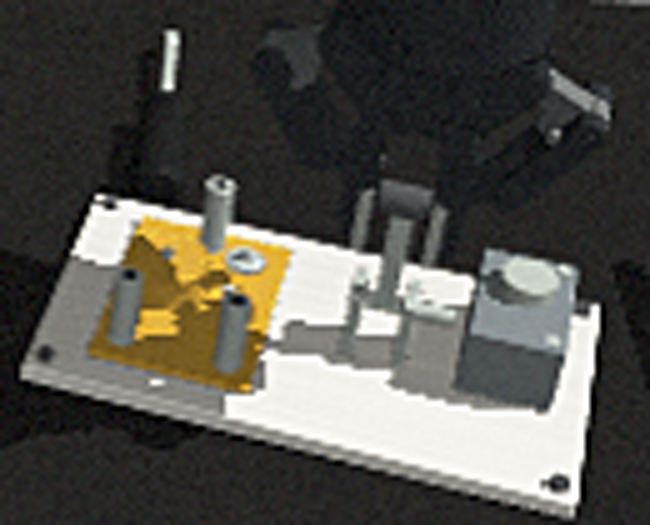

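The bar now shows within 2–3 mm of its set place, past upright. One more step, then release.

Request:
drive_tool:
  moves:
    - [[0,0.004,0,0.001,0,-0.07,0],[0,0.001,0,0,0,-0.02,0],[0,0,0,0,0,0,0]]

```text
clock: 8.8
position: [540.5, 186.9, 80.6]
ee_rot: [0.983, -0.129, -0.129, -0.017]
contact_force: [-1.8, 4.8, -6.9]
gripper_width: 20.2
```

```bash
python3 bar.py s7
```

```text
stand [18.6 25. ] z 80.6 zaxis [-0.249  0.067 -0.966] F [-1.8  4.8 -6.9] w 20.18033696205359 8.8
204 [378. 216.  -1.] [379. 223.   0.] [376. 230.  -1.]
205 [386. 214.   2.] [382. 222.  -0.] [380. 230.  -1.]
206 [387. 215.  -1.] [385. 222.  -1.] [387. 229.   1.]
207 [527. 183. 101.] [394. 221.   2.] [388. 229.  -2.]
208 [529. 183. 100.] [530. 189. 102.] [529. 195. 102.]
209 [533. 183. 101.] [534. 188. 103.] [533. 194. 102.]
210 [534. 183.  99.] [535. 188. 100.] [536. 194. 101.]
211 [533. 184.  96.] [536. 189.  98.] [535. 195.  99.]
212 [534. 184.  94.] [536. 189.  96.] [537. 195.  97.]
213 [535. 184.  92.] [536. 189.  94.] [539. 195.  96.]
214 [531. 185.  87.] [534. 190.  89.] [536. 196.  92.]
215 [532. 185.  85.] [531. 192.  85.] [421. 225.  -1.]
```

Request:
drive_tool:
  moves:
    - [[0.6,0,0,0,0,0,0],[0.6,0,0,0,0,0,0],[0.6,0,0,0,0,0,0],[0.6,0,0,0,0,0,0],[0.6,0,0,-0.01,0,0,0],[0.6,0,0,-0.02,0,0,0],[0.6,0,0,-0.03,0,0,0]]

```text
clock: 9.55
position: [555.9, 179.6, 145.0]
ee_rot: [0.984, -0.128, -0.125, -0.014]
contact_force: [0.4, 0.6, 1.0]
gripper_width: 51.3
```

```bash
python3 bar.py s8
```

```text
stand [35.4 21.7] z 145.0 zaxis [-0.242  0.059 -0.969] F [0.4 0.6 1. ] w 51.259642404332645 9.55
204 [380. 215.   0.] [379. 223.   0.] [380. 229.   2.]
205 [384. 215.   0.] [381. 223.  -2.] [385. 229.   2.]
206 [388. 215.   0.] [387. 222.  -0.] [386. 229.  -0.]
207 [526. 183. 100.] [390. 222.  -0.] [391. 228.   1.]
208 [533. 182. 103.] [530. 189. 101.] [529. 195. 102.]
209 [531. 183. 100.] [534. 188. 102.] [533. 194. 102.]
210 [535. 183. 100.] [531. 189.  97.] [535. 194. 101.]
211 [536. 183.  98.] [538. 188. 100.] [536. 194.  99.]
212 [537. 183.  97.] [539. 188.  98.] [536. 195.  97.]
213 [537. 183.  94.] [537. 189.  94.] [539. 195.  96.]
214 [532. 185.  88.] [536. 190.  91.] [538. 195.  93.]
215 [531. 186.  84.] [532. 191.  85.] [422. 225.   0.]
```

View pics/s8c.png

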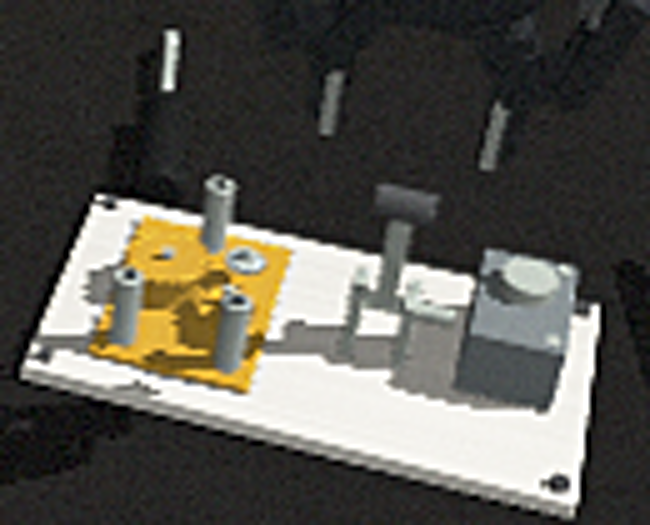

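The lever stays set after release: bar at crop (406,203), where 404,204 was predicted. Now the cover.

```bash
python3 - <<'E'
from plan import *
plan([(615,-200,150,-.084)],0.6)
E
```

```text
now [560.5 180.  151.4] yaw -0.257 F [3.  0.1 5. ] w 51.3 t 9.6
9
[[0.6,0.0161,0.0393,-0.0038,-0.002,0.027,-0.019],[0.6,0.0155,0.0396,-0.0033,-0.002,0.027,-0.019],[0.6,0.0148,0.0399,-0.0028,-0.003,0.026,-0.019],[0.6,0.0141,0.0402,-0.0024,-0.002,0.027,-0.019],[0.6,0.0134,0.0404,-0.0019,-0.003,0.026,-0.019],[0.6,0.0127,0.0407,-0.0014,-0.002,0.027,-0.019],[0.6,0.012,0.0409,-0.001,-0.003,0.026,-0.019],[0.6,0.0112,0.0412,-0.0006,-0.002,0.027,-0.02],[0.6,0.0103,0.0414,-0.0003,-0.003,0.026,-0.019]]
```

Request:
drive_tool:
  moves:
    - [[0.6,0.008,0.02,-0.006,0,0.02,0],[0.6,0.0155,0.0396,-0.0033,-0.002,0.027,-0.019],[0.6,0.0148,0.04,-0.003,-0.003,0.026,-0.019],[0.6,0.014,0.04,-0.0024,-0.002,0.027,-0.019],[0.6,0.0134,0.0404,-0.002,-0.003,0.026,-0.019],[0.6,0.0127,0.0407,-0.0014,-0.002,0.027,-0.019],[0.6,0.012,0.041,-0.001,-0.003,0.026,-0.019],[0.6,0.011,0.041,0,-0.002,0.027,-0.02],[0.6,0.01,0.0414,0,-0.003,0.026,-0.019]]

```text
clock: 10.5
position: [613.1, -195.1, 165.8]
ee_rot: [0.999, -0.045, 0.01, 0.003]
contact_force: [2.1, 0.9, 0.5]
gripper_width: 51.3
```

```bash
python3 - <<'E'
from plan import *
plan([(615,-235,110,-.084)],0.6)
E
```

```text
now [ 613.1 -195.1  165.8] yaw -0.089 F [2.1 0.9 0.5] w 51.3 t 10.5
2
[[0.6,0.0021,0.0196,0.028,0.003,-0.01,-0.003],[0.6,0.0024,0.0198,0.028,0.002,-0.011,-0.002]]
```

Request:
drive_tool:
  moves:
    - [[0.6,0.002,0.01,0.028,0.003,-0.01,0],[0.6,0.002,0.01,0.028,0.002,-0.01,0],[0.6,0,0,0,0,0,0],[0.6,0,0,0,0,0,0]]

```text
clock: 10.9
position: [615.4, -227.2, 113.2]
ee_rot: [0.999, -0.049, 0.004, 0.002]
contact_force: [-0.2, -0.5, 0.1]
gripper_width: 51.3
```

```bash
python3 - <<'E'
from plan import *
plan([(615,-235,60,-.084)],0.6)
E
```

```text
now [ 615.4 -227.2  113.2] yaw -0.099 F [-0.2 -0.5  0.1] w 51.3 t 10.9
2
[[0.6,0.0,0.0038,0.0266,0.002,-0.004,-0.007],[0.6,0.0001,0.0038,0.0266,0.003,-0.004,-0.008]]
```

Request:
drive_tool:
  moves:
    - [[0.6,0,0.004,0.025,0.003,-0.004,-0.008],[0.6,0,0.003,0.024,0.003,-0.004,-0.008],[0.6,0,0,0,0,0,0],[0.6,0,0,0,0,0,0]]

```text
clock: 11.3
position: [618.7, -234.3, 71.3]
ee_rot: [0.999, -0.039, 0.006, 0.001]
contact_force: [0.7, -0.4, 0.8]
gripper_width: 51.1
```

```bash
python3 - <<'E'
from plan import *
plan([(615,-235,12,-.084,15)],0.6)
im,d=snap('scene','s9')
cv2.imwrite('pics/s9c.png',cv2.resize(im[180:290,180:310],None,fx=5,fy=5,interpolation=cv2.INTER_CUBIC)[:,:,::-1])
E
```

```text
now [ 618.7 -234.3   71.3] yaw -0.078 F [ 0.7 -0.4  0.8] w 51.1 t 11.3
4
[[0.6,-0.0011,0.0002,0.0148,0.0,-0.003,0.001],[0.6,-0.001,0.0002,0.0148,0.001,-0.003,0.002],[0.6,-0.001,0.0003,0.0148,0.0,-0.003,0.001],[0.6,-0.001,0.0002,0.0149,0.001,-0.003,0.002]]
```

View pics/s9c.png

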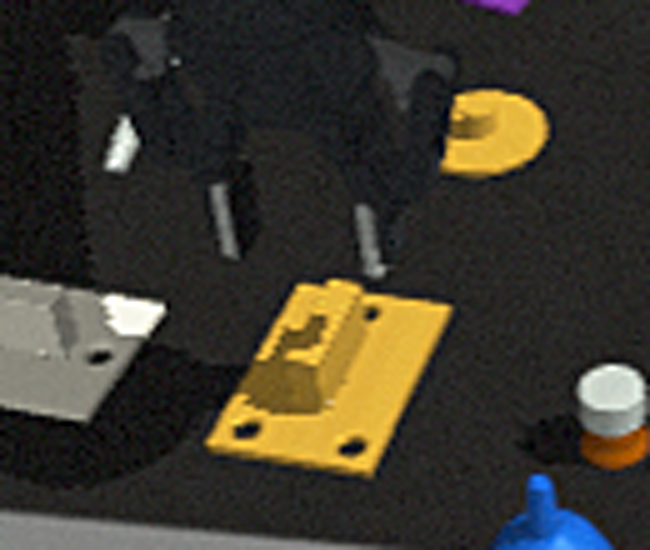

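The fingers (crop 225,220 and 370,240) straddle the rib (340,310). Going down.

Request:
drive_tool:
  moves:
    - [[0.6,-0.001,0,0.015,0,-0.003,0],[0.6,-0.001,0,0.015,0,-0.003,0],[0.6,-0.001,0,0.013,0,-0.003,0],[0.6,0,0,0.008,0,-0.003,0],[0.6,0,0,0,0,0,0],[0.6,0,0,0,0,0,0]]

```text
clock: 11.95
position: [617.5, -233.1, 19.0]
ee_rot: [0.999, -0.038, 0.001, 0.001]
contact_force: [0.0, 0.1, 0.6]
gripper_width: 51.6
```

```bash
python3 - <<'E'
from plan import *
plan([(615,-235,11,-.084,15)],0.6)
print(state()[1].as_matrix()[:,2])
E
```

```text
now [ 617.5 -233.1   19. ] yaw -0.077 F [0.  0.1 0.6] w 51.6 t 11.95
1
[[0.6,-0.0023,0.0021,0.008,0.002,-0.003,0.007]]
[ 0.00252818 -0.00250623 -0.99999366]
```

Request:
drive_tool:
  moves:
    - [[0.6,-0.002,0.0015,0.005,0.002,-0.003,0.006],[0.6,0,0,0.002,0,0,0],[0.6,0,0,0,0,0,0]]

```text
clock: 12.25
position: [615.7, -234.8, 12.0]
ee_rot: [0.999, -0.042, 0.0, 0.0]
contact_force: [0.7, -0.2, 0.3]
gripper_width: 51.1
```

```bash
python3 - <<'E'
from plan import *
plan([(615,-235,11,-.084,15)],0.6)
E
```

```text
now [ 615.7 -234.8   12. ] yaw -0.083 F [ 0.7 -0.2  0.3] w 51.1 t 12.25
1
[[0.6,-0.0007,0.0002,0.001,0.0,-0.001,0.001]]
```

Request:
drive_tool:
  moves:
    - [[0,0,0,0,0,0,0],[0,0,0,0,0,0,0],[0,0,0,0,0,0,0],[0,0,0,0,0,0,0],[0,0,0,0,0,0,0],[0,0,0,0,0,0,0]]

```text
clock: 12.85
position: [616.2, -235.0, 12.9]
ee_rot: [0.999, -0.042, 0.001, 0.0]
contact_force: [0.2, -0.2, -0.8]
gripper_width: 12.9
```

Request:
drive_tool:
  moves:
    - [[0,0,0,-0.005,0,0,0],[0,0,0,-0.015,0,0,0],[0,0,0,-0.025,0,0,0],[0,0,0,-0.03,0,0,0],[0,0,0,-0.03,0,0,0],[0,0,0,0,0,0,0]]

```text
clock: 13.45
position: [614.0, -234.5, 122.3]
ee_rot: [0.999, -0.042, -0.002, -0.0]
contact_force: [1.0, -0.1, -1.4]
gripper_width: 12.7
```

```bash
python3 - <<'E'
from plan import *
plan([(525,120,160,-.253,30)],0)
im,d=snap('scene','s10')
cv2.imwrite('pics/s10c.png',cv2.resize(im[160:290,180:310],None,fx=4.5,fy=4.5,interpolation=cv2.INTER_CUBIC)[:,:,::-1])
E
```

```text
now [ 614.  -234.5  122.3] yaw -0.084 F [ 1.  -0.1 -1.4] w 12.7 t 13.45
13
[[0.0,-0.0091,-0.0266,-0.0029,0.0,0.0,0.013],[0.0,-0.0095,-0.0265,-0.0029,0.0,0.0,0.013],[0.0,-0.0098,-0.0264,-0.0028,0.0,0.0,0.013],[0.0,-0.0101,-0.0262,-0.0029,0.0,0.0,0.013],[0.0,-0.0105,-0.0261,-0.0028,0.0,0.0,0.013],[0.0,-0.0108,-0.0259,-0.0029,0.0,0.0,0.013],[0.0,-0.0112,-0.0258,-0.0028,0.0,0.001,0.013],[0.0,-0.0115,-0.0257,-0.0029,0.0,0.0,0.013],[0.0,-0.0118,-0.0255,-0.0029,0.0,0.001,0.013],[0.0,-0.0122,-0.0253,-0.0029,0.0,0.0,0.013],[0.0,-0.0125,-0.0252,-0.0028,0.0,0.001,0.013],[0.0,-0.0128,-0.025,-0.0029,0.0,0.0,0.013],[0.0,-0.0131,-0.0249,-0.0028,0.0,0.001,0.013]]
```

View pics/s10c.png

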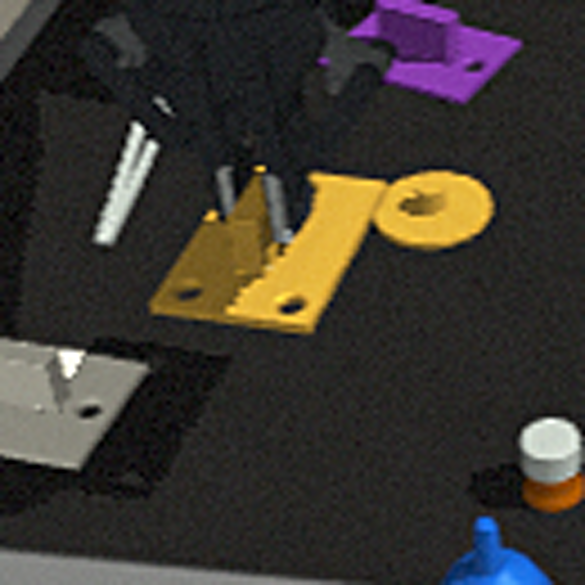

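The cover hangs level in the grip and the bench below is clear. Carrying it over the movement, held high.

Request:
drive_tool:
  moves:
    - [[0,-0.005,-0.013,-0.004,0,0,0.006],[0,-0.01,-0.026,-0.004,0,0,0.013],[0,-0.01,-0.0264,-0.003,0,0,0.013],[0,-0.0105,-0.026,-0.003,0,0,0.013],[0,-0.011,-0.026,-0.003,0,0,0.013],[0,-0.0115,-0.026,-0.003,0,0,0.013],[0,-0.012,-0.0258,-0.003,0,0,0.013],[0,-0.012,-0.0257,-0.003,0,0,0.013],[0,-0.0125,-0.0255,-0.003,0,0,0.013],[0,-0.013,-0.025,-0.003,0,0,0.013]]

```text
clock: 14.5
position: [525.6, 36.2, 141.6]
ee_rot: [0.994, -0.111, -0.02, -0.0]
contact_force: [0.5, -0.4, -2.4]
gripper_width: 12.4
```

```bash
python3 - <<'E'
from plan import *
plan([(503.7,114.2,150,-.253,20)],0)
E
```

```text
now [525.6  36.2 141.6] yaw -0.223 F [ 0.5 -0.4 -2.4] w 12.4 t 14.5
5
[[0.0,-0.0078,-0.0142,-0.0014,0.001,0.008,0.006],[0.0,-0.0079,-0.0142,-0.0015,0.001,0.008,0.006],[0.0,-0.0079,-0.0142,-0.0016,0.001,0.008,0.006],[0.0,-0.008,-0.0141,-0.0016,0.001,0.007,0.006],[0.0,-0.0081,-0.0141,-0.0016,0.001,0.008,0.006]]
```

Request:
drive_tool:
  moves:
    - [[0,-0.007,-0.012,-0.0014,0.001,0.008,0.006],[0,-0.007,-0.013,-0.0015,0.001,0.008,0.006],[0,-0.007,-0.013,-0.0015,0.001,0.008,0.006],[0,-0.005,-0.009,0,0,0.005,0.004],[0,-0.002,-0.004,0,0,0,0],[0,0,0,0,0,0,0],[0,0,0,0,0,0,0]]

```text
clock: 15.2
position: [499.4, 98.4, 140.3]
ee_rot: [0.993, -0.12, -0.012, 0.003]
contact_force: [0.1, -0.7, -3.1]
gripper_width: 12.8
```

```bash
python3 - <<'E'
from plan import *
plan([(503.7,114.2,95,-.253,20)],0)
E
```

```text
now [499.4  98.4 140.3] yaw -0.24 F [ 0.1 -0.7 -3.1] w 12.8 t 15.2
3
[[0.0,0.0005,-0.0056,0.0151,0.003,0.008,0.004],[0.0,0.0003,-0.0056,0.015,0.003,0.008,0.005],[0.0,0.0002,-0.0055,0.0151,0.004,0.008,0.004]]
```

Request:
drive_tool:
  moves:
    - [[0,0.0005,-0.0056,0.012,0.003,0.008,0.004],[0,0,-0.0056,0.012,0.003,0.008,0.004],[0,0,-0.003,0.01,0.003,0.005,0.003],[0,0,0,0,0,0,0],[0,0,0,0,0,0,0]]

```text
clock: 15.7
position: [503.3, 109.7, 104.8]
ee_rot: [0.992, -0.127, -0.002, 0.001]
contact_force: [0.6, 0.3, -3.2]
gripper_width: 12.7
```

```bash
python3 - <<'E'
from plan import *
plan([(503.7,114.2,85,-.253,20)],0)
for n,b in(('scene',(150,275,375,505)),('top',(160,245,170,285))):
    im,d=snap(n,n+'11')
    cv2.imwrite('pics/%s11c.png'%n,cv2.resize(im[b[0]:b[1],b[2]:b[3]],None,fx=4.6 if n=='scene' else 6,fy=4.6 if n=='scene' else 6,interpolation=cv2.INTER_CUBIC)[:,:,::-1])
E
```

```text
now [503.3 109.7 104.8] yaw -0.255 F [ 0.6  0.3 -3.2] w 12.7 t 15.7
2
[[0.0,-0.0003,-0.0022,0.0099,0.001,0.002,-0.001],[0.0,-0.0004,-0.0023,0.0099,0.001,0.001,-0.001]]
```

View pics/scene11c.png

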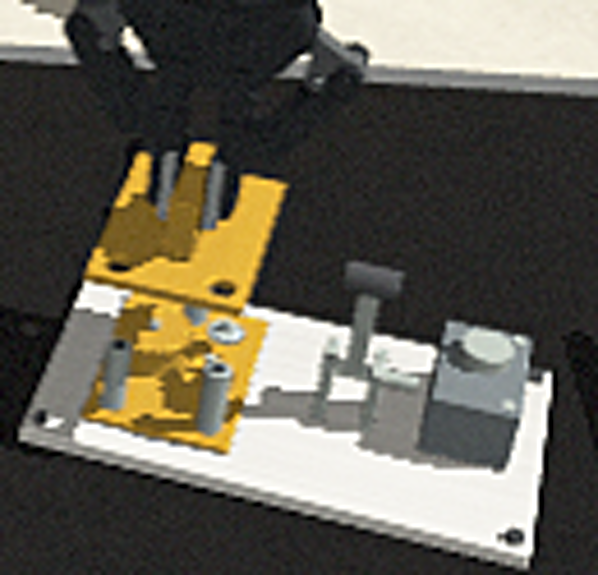

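View pics/top11c.png

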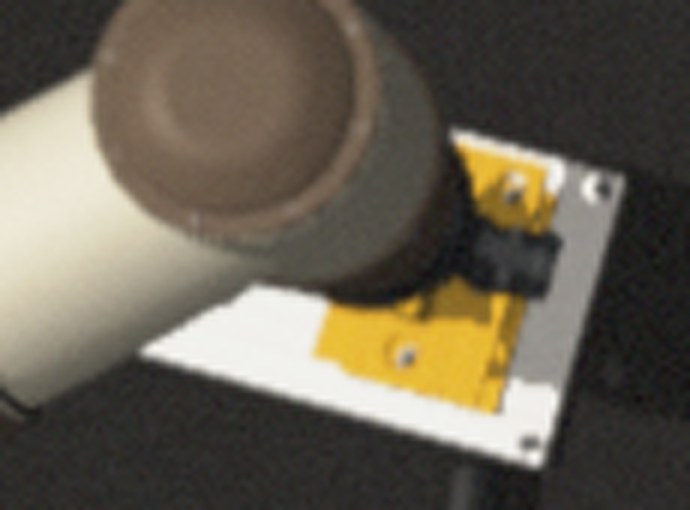

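The top view already shows pillar 2 (405,355) and pillar 1 (515,190) through their holes. In the scene view, holes 0 and 1 are at (222,288) and (120,266). Lowering and centring.

Request:
drive_tool:
  moves:
    - [[0,0,-0.0022,0.009,0.001,0.002,0],[0,0,-0.0015,0.009,0.001,0.001,0],[0,0,0,0.005,0,0,0],[0,0,0,0,0,0,0],[0,0,0,0,0,0,0]]

```text
clock: 16.3
position: [504.9, 113.5, 80.8]
ee_rot: [0.992, -0.128, 0.001, -0.001]
contact_force: [-0.3, 0.1, -2.7]
gripper_width: 12.7
```

```bash
cat > look.py <<'E'
from plan import *
import sys
k=sys.argv[1]
plan([(503.7,114.2,73,-.253,20)],0)
print(state()[1].as_matrix()[:,2].round(4))
for n,b,f in(('scene',(190,265,380,460),8),('top',(175,245,215,285),8)):
    im,d=snap(n,n+k)
    cv2.imwrite('pics/%s%sc.png'%(n,k),cv2.resize(im[b[0]:b[1],b[2]:b[3]],None,fx=f,fy=f,interpolation=cv2.INTER_CUBIC)[:,:,::-1])
E
python3 look.py 12
```

```text
now [504.9 113.5  80.8] yaw -0.256 F [-0.3  0.1 -2.7] w 12.7 t 16.3
1
[[0.0,-0.0013,-0.0004,0.0078,-0.002,-0.002,-0.003]]
[ 0.002   0.0014 -1.    ]
```

View pics/scene12c.png

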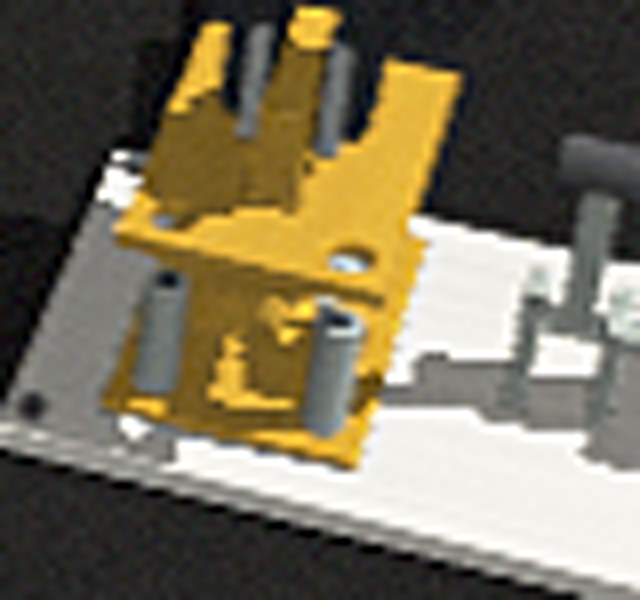

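View pics/top12c.png

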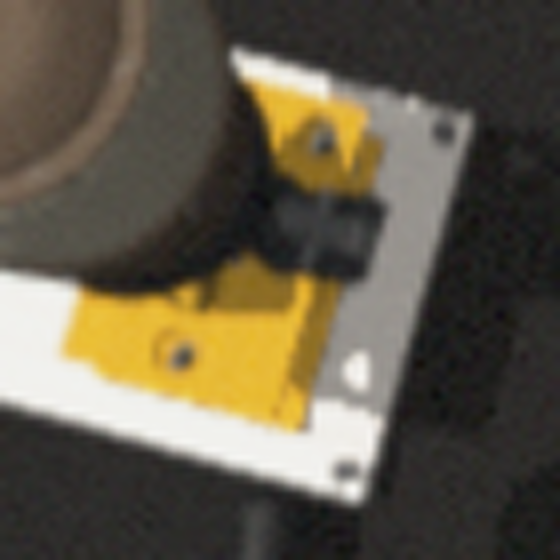

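Request:
drive_tool:
  moves:
    - [[0,-0.001,-0.0004,0.004,0,0,0],[0,0,0,0.002,0,0,0],[0,0,0,0,0,0,0],[0,0,0,0,0,0,0]]

```text
clock: 16.8
position: [504.3, 114.4, 75.0]
ee_rot: [0.992, -0.128, 0.002, -0.001]
contact_force: [0.1, -0.9, -3.0]
gripper_width: 12.4
```

```bash
python3 look.py 13
```

```text
now [504.3 114.4  75. ] yaw -0.256 F [ 0.1 -0.9 -3. ] w 12.4 t 16.8
1
[[0.0,-0.0006,0.0004,0.002,-0.003,-0.003,-0.003]]
[ 0.0035  0.0023 -1.    ]
```

View pics/scene13c.png

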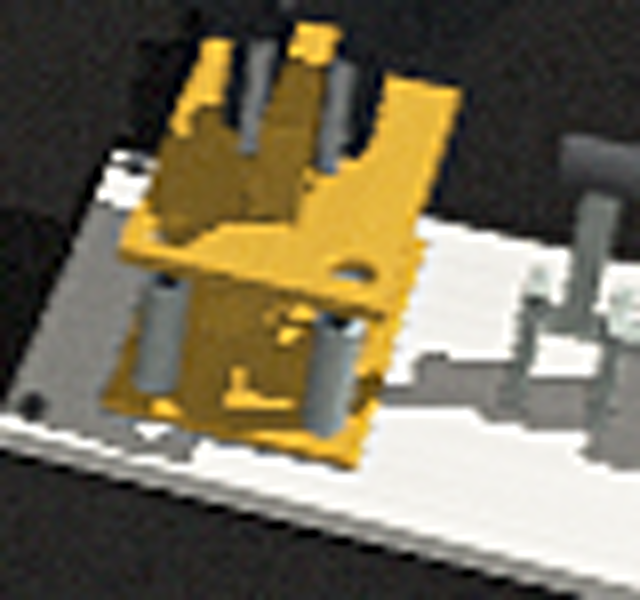

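View pics/top13c.png

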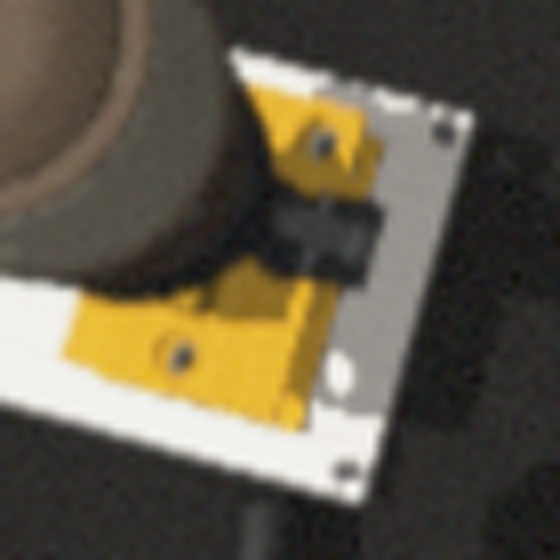

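```bash
python3 - <<'E'
from h import *
t=cv2.imread('pics/top13.png'); s=cv2.imread('pics/scene13.png')
L=[]
for im,(u,v) in((t,(237,219)),(t,(255,192)),(s,(424,223)),(s,(401,220))):
    L.append(cv2.resize(im[v-9:v+9,u-9:u+9],(360,288) if 0 else (290,290),interpolation=cv2.INTER_NEAREST))
cv2.imwrite('pics/z13.png',np.vstack([np.hstack(L[:2]),np.hstack(L[2:])]))
E
```

```text
(no output)
```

View pics/z13.png

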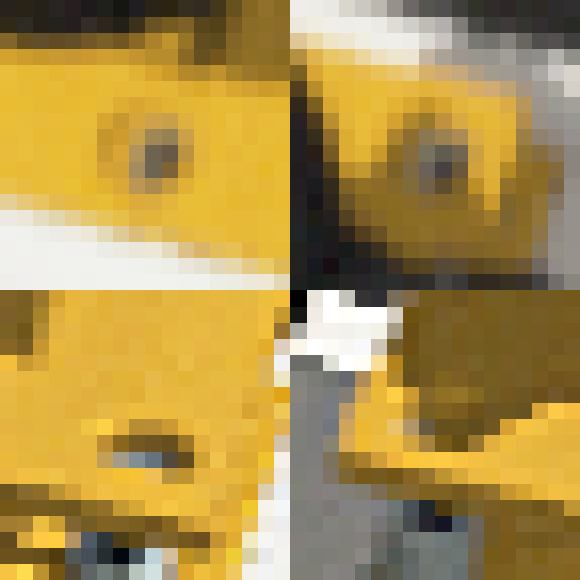

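```bash
python3 - <<'E'
from m import *
q=np.array([516.2,167.4,-.253])
for n in('scene','top'):
    z=np.load('pics/%s13.npz'%n); d=z['d'];im=z['im']
    f,p=K(n);Tm=np.array(p['world_from_camera'])
    vv,uu=np.mgrid[0:400,0:640]
    A=np.array([[f,0,p['cx']],[0,f,p['cy']],[0,0,1.]])
    dist=np.array([p['k1'],0,0,0,0.])
    n2=cv2.undistortPoints(np.stack([uu.ravel(),vv.ravel()],1).astype(float)[:,None],A,dist)[:,0]
    W=(Tm[:3,:3]@(np.c_[n2,np.ones(len(n2))]*d.reshape(-1,1)).T).T+Tm[:3,3]
    W=W.reshape(400,640,3)
    hsv=cv2.cvtColor(im,cv2.COLOR_RGB2HSV)
    m=(np.abs(W[...,2]-67)<5)&(hsv[...,0]>15)&(hsv[...,0]<32)&(hsv[...,1]>110)&(np.hypot(W[...,0]-502,W[...,1]-114)<70)
    P=W[m]; print(n,m.sum(),'z med',np.median(P[:,2]), 'plane',np.linalg.lstsq(np.c_[P[:,:2]-[502,114],np.ones(len(P))],P[:,2],rcond=None)[0].round(4))
    c,s=np.cos(-.253),np.sin(-.253); loc=(P[:,:2]-[502.4,114.2])@np.array([[c,-s],[s,c]])
    print('local extents',np.percentile(loc,[0.5,2,98,99.5],axis=0).round(1).tolist())
    v=np.uint8(m)*255; cv2.imwrite('pics/mask_%s.png'%n,cv2.resize(v[170:250,210:290] if n=='top' else v[185:265,380:460],(560,560),interpolation=cv2.INTER_NEAREST))
E
cd pics; python3 -c "
import cv2,numpy as np
cv2.imwrite('mm.png',cv2.resize(np.hstack([cv2.imread('mask_scene.png'),cv2.imread('mask_top.png')]),(800,400)))"
```

```text
scene 697 z med 66.68637505327331 plane [-4.4000e-03  3.0000e-03  6.6646e+01]
local extents [[-48.2, -35.6], [-46.6, -34.3], [50.6, 33.8], [51.3, 34.3]]
top 438 z med 67.43608118904456 plane [-5.30000e-03  4.10000e-03  6.73284e+01]
local extents [[-48.7, -32.4], [-48.0, -31.9], [48.5, 33.4], [49.7, 35.3]]
```

View pics/mm.png

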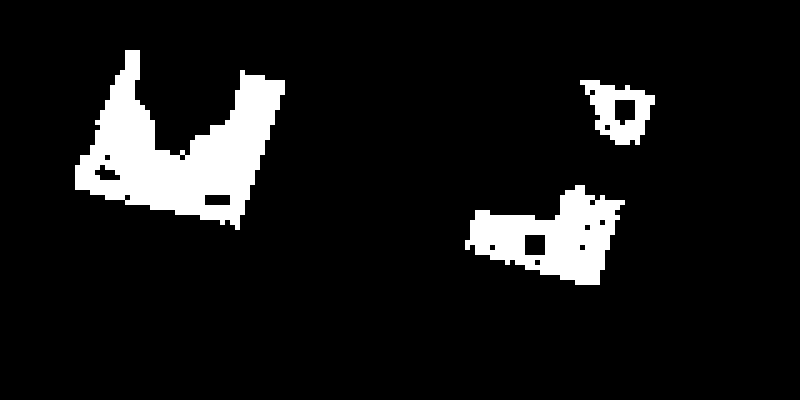

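```bash
python3 - <<'E'
from m import *
q=np.array([516.2,167.4,-.253]);c,s=np.cos(q[2]),np.sin(q[2]);R=np.array([[c,-s],[s,c]])
v=cv2.imread('pics/mask_top.png',0)[3::7,3::7]; n,l,st_,ce=cv2.connectedComponentsWithStats(255-v,connectivity=4)
for i in range(n):
    if 6<st_[i,4]<60:
        u=ce[i]+[210,170]; w=onz('top',*u,67); print('top hole',u.round(1),st_[i,4],(R.T@(w[:2]-q[:2])).round(1))
v=cv2.imread('pics/mask_scene.png',0)[3::7,3::7]; n,l,st_,ce=cv2.connectedComponentsWithStats(255-v,connectivity=4)
for i in range(n):
    if 4<st_[i,4]<60:
        u=ce[i]+[380,185]; w=onz('scene',*u,67); print('scene hole',u.round(1),st_[i,4],(R.T@(w[:2]-q[:2])).round(1))
for n,P in(('top',T[:3]),('scene',S[:3])):
    for p in P: print(n,'pillar',(R.T@(onz(*p,50)[:2]-q[:2])).round(1))
# ring centre by hand
w=onz('top',236.56,218.5,67); print((R.T@(w[:2]-q[:2])).round(1))
w=onz('top',237.3,219.0,50); print('p2 now',(R.T@(w[:2]-q[:2])).round(1))
E
```

```text
top hole [254.5 191.6] 17 [ 39.2 -75.6]
top hole [236.5 218.5] 16 [-36.9 -52.1]
scene hole [400.9 219.3] 9 [ 41.1 -78.1]
scene hole [423.  224.5] 10 [ 41.  -31.7]
top pillar [ 37.4 -32.6]
top pillar [ 37.6 -78.1]
top pillar [-37.7 -54. ]
scene pillar [ 36.9 -33.1]
scene pillar [ 37.5 -78. ]
scene pillar [-38.7 -55.5]
[-36.8 -52.2]
p2 now [-36.8 -51.2]
```

```bash
python3 - <<'E'
from h import *
L=[]
for f in('top0','top3','top13'):
    t=cv2.imread('pics/%s.png'%f)
    L.append(np.vstack([cv2.resize(t[v-9:v+9,u-9:u+9],(260,260),interpolation=cv2.INTER_NEAREST) for u,v in((237,219),(255,192))]))
cv2.imwrite('pics/z0.png',np.hstack(L))
E
```

```text
(no output)
```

View pics/z0.png

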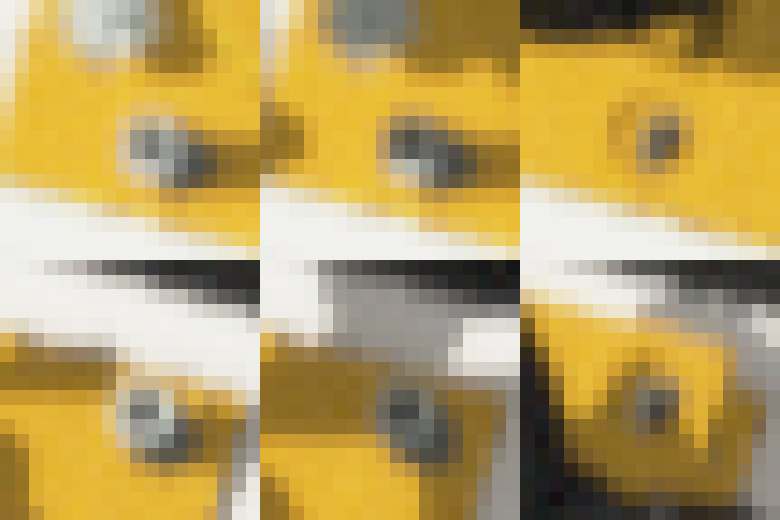

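```bash
python3 - <<'E'
from h import *
q=np.array([516.2,167.4,-.253]);c,s=np.cos(q[2]),np.sin(q[2]);R=np.array([[c,-s],[s,c]])
for P in((38,-78),(-38,-55),(38,-32)):
    w=q[:2]+R@P
    for n in('top','scene'): print(n,P,proj(n,[*w,50]).round(2),'hole top',proj(n,[*w,67]).round(2),'low',proj(n,[*w,62]).round(2))
w=q[:2]+R@np.array([-38,-55]);print('px per 10mm stand x,y',(proj('top',[*(w+R@[10,0]),67])-proj('top',[*w,67])).round(2),(proj('top',[*(w+R@[0,10]),67])-proj('top',[*w,67])).round(2))
E
```

```text
top (38, -78) [256.09 193.35] hole top [255.24 192.37] low [255.5  192.66]
scene (38, -78) [400.53 224.67] hole top [401.3  218.46] low [401.07 220.3 ]
top (-38, -55) [238.61 219.87] hole top [237.51 219.27] low [237.83 219.45]
scene (-38, -55) [418.95 206.55] hole top [419.88 200.47] low [419.61 202.28]
top (38, -32) [238.68 188.44] hole top [237.59 187.39] low [237.92 187.71]
scene (38, -32) [422.15 229.84] hole top [423.18 223.59] low [422.87 225.44]
px per 10mm stand x,y [ 1.17 -3.89] [-3.86 -1.11]
```

The plate is within about 1 mm of centred and level, with its underside near 62 mm. Final trim: down about 1.5 mm and 0.7 mm sideways.

Request:
drive_tool:
  moves:
    - [[0,-0.0005,0.0007,0.0015,-0.002,-0.002,0],[0,0,0,0,0,0,0],[0,0,0,0,0,0,0],[0,0,0,0,0,0,0]]

```text
clock: 17.3
position: [503.8, 113.9, 73.7]
ee_rot: [0.992, -0.128, 0.001, -0.001]
contact_force: [0.7, -0.8, -2.9]
gripper_width: 12.7
```

```bash
python3 look.py 14; python3 - <<'E'
from h import *
s=arm.read_state(); print(np.abs(s['joint_vel']).max(),s['ee_rot'])
t=cv2.imread('pics/top14.png'); S=cv2.imread('pics/scene14.png')
L=[cv2.resize(t[v-9:v+9,u-9:u+9],(260,260),interpolation=cv2.INTER_NEAREST) for u,v in((237,219),(255,192))]+[cv2.resize(S[214:232,415:433],(260,260),interpolation=cv2.INTER_NEAREST)]
cv2.imwrite('pics/z14.png',np.vstack([np.hstack(L),cv2.resize(S[150:290,150:510],(780,303))]))
E
```

```text
now [503.8 113.9  73.7] yaw -0.256 F [ 0.7 -0.8 -2.9] w 12.7 t 17.3
1
[[0.0,-0.0002,-0.0003,0.0007,-0.001,-0.001,-0.003]]
[ 0.0014  0.0011 -1.    ]
0.0014879994446400074 [ 9.91826458e-01 -1.27590890e-01  6.69573468e-04 -6.27668315e-04]
```

View pics/z14.png

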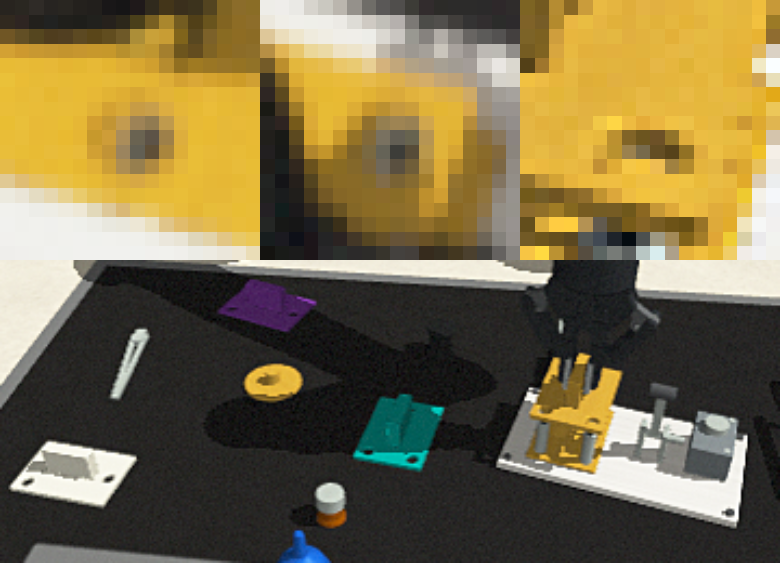

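The dark thread mouths of pillars 2 and 1 show inside their holes (top crops 148,145 and 395,150). The lever stands set and the rest of the bench is unmoved. The arm is still, so I'm handing in.

```bash
python3 -c "
from bench import arm
print(arm.job_done())"
```

```text
the job is handed in; nothing more can be done
None
```

The trip was tested and the brass cover is being held over the three pillars, ready for the screws. I handed the job in at 17.4 s, with no verdict reported back.

- **Trip test:** I pressed the button fully, with 15 N on its stop, and the lever dropped. I pinched the crossbar and led it up. The bar rolled about 10 mm back in the pads near upright, so I also tilted the tool to carry it over. After release the bar measured within about 1 mm of its original set position, and the last picture still shows it standing there.
- **Cover:** I gripped it by the rib. Its top measured level at about 67 mm, and I then lowered it about 1.3 mm. By that, its underside is now 10.5–11 mm above the pillars, and nothing is touching.
- **Alignment:** Before the final trim the plate was about 1 mm off centre, and I moved it about 0.7 mm to correct that. The top camera shows the threads of pillars 1 and 2 inside their holes.
- **Not directly confirmed:** The wrist hides hole 0 from above, so its alignment rests on the plate's fitted pose and the scene view. The scene camera placed the plate and its holes 1–3 mm further along the stand's +x than the top camera did. That is within the roughly 4 mm of slack and includes calibration error.
- **Other items:** By eye in the last picture, the other things on the bench in view are where they were. I did not measure them.

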